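Rock the boot warmer's heat plates for warp and refit the sound ones

TASK

Some of the boot warmer's loose L-shaped heat plates may have warped: on the flat marble slab a warped one rocks when the end of one of its legs is pressed, a sound one stands firm whichever end is pressed. Rock the plates on the slab to tell them apart, fit all the sound ones together so that each lies flat in the well of the warmer tray, and put every warped one in the cardboard box. When all the plates are put away, switch the warmer on with its rocker, and leave the other things on the console alone.

Things in the scene. Friction and masses are not known exactly. Their poses are not given: they have to be found in the camera images.
- plate_A_grip (a point): centre of the grip lug of an L-shaped ribbed grey plastic heat plate (plates A to E look alike; any may be absent, sound or warped). Plate axes, mm from this point: outer corner (-28,-28); one leg along +x to x=52 (y -28 to 11), one along +y to y=52 (x -28 to 11); x>11 with y>11 is empty. Legs 39 wide, 80 long outside
- plate_B_grip (a point): the same point of a second such plate. On every plate the lug is an upright block 28 mm (plate x) by 14 mm (plate y), 26 mm high; the plate's top face is 13 mm below this point and the soles of its small feet 25 mm below it; z up; about 0.14 kg
- plate_C_grip (a point): the same point of a third such plate. Pressed at either end, (41,-8) or (-8,41) mm in the plate's x, y, a sound plate stands firm on the slab. Left alone, sound and warped plates all lie level
- plate_D_grip (a point): the same point of a fourth such plate. A warped plate has one end (of either leg) whose feet hang 5 mm short: 1 to 3 N down on that end tips the plate by about 0.13 rad (the end sinks 3 to 4 mm); it falls back level when let go, and its other end stands firm
- plate_E_grip (a point): the same point of a fifth such plate; same shape, size and axes; it too may be absent, sound or warped
- tray_floor (a point): centre of the floor of the well of the fixed boot warmer tray (ribbed grey plastic), 6 mm above the console; x across, y along, z up. The well spans x -44 to 44, y -106 to 106 mm; walls 4 mm thick, 12 mm higher than its floor. Three L plates fit flat in it only if two interlock into an 80 x 120 mm rectangle and the third goes round the corner block
- tray_block (a point): centre of the top of the fixed thermostat block, a 38 mm square, 14 mm high, that fills the well's corner x 6 to 44, y 68 to 106 mm (from the floor's centre, tray axes)
- rocker_center (a point): middle of the top of the black rocker switch (20 mm in x, 44 mm in y) on the tray's front ledge (tray x -80 to -48 mm, 12 mm above the well's floor); tray axes. It tips about a line along x, 5 mm below. Off: the +y end is about 4 mm higher than this point. To switch on press that end, 15 mm from the middle, 6 mm down with 2 to 5 N; it stays as left
- rocker (a joint): angle of the rocker switch, rad: 0 (up to 0.05 at the start) is off, 0.4 is fully on
- slab_top (a point): middle of the flat top of a white marble slab, fixed, 130 x 130 mm, top 20 mm above the console; axes along its edges, z up: the true flat surface to rock the plates on
- box: open cardboard box for discarded plates, fixed, 140 x 140 mm outside, walls 4 mm thick and 30 mm high, floor 4 mm thick; origin at the centre of its underside, axes along its sides, z up. May stand in either place left of the tray (the slab in the other)
- shoehorn: stainless steel shoehorn, 190 mm long; origin at the middle of its underside; leave it alone
- umbrella_handle: walnut umbrella handle with a chrome cap, 190 mm long, 27 mm high; origin at the middle of its underside; leave it alone
- door_key: brass door key on a ring, 80 mm long; origin at the middle of its underside; leave it alone
- trinket_bowl: white porcelain bowl, 76 mm across, 36 mm high; origin at the middle of its underside; leave it alone
- polish_tin: steel polish tin, 74 mm across, 26 mm high; origin at the middle of its underside; leave it alone
- shoe_brush: wooden shoe brush, 150 x 46 x 38 mm; origin at the middle of its underside; leave it alone
- glasses_case: brown glasses case, 160 x 60 x 35 mm; origin at the middle of its underside; leave it alone
Things that resemble listed ones, but are neither listed nor needed, are in the scene too. What is shaped like the part that bears plate_E_grip but green or pink is not meant.

How it is judged:
By the outcome, as a careful person would: the job done as asked, in the order asked, and still so for the second after the job is handed in, with the robot touching nothing.
Of plate_A, plate_B, plate_C, plate_D, plate_E only 3 to 4 are there at a start; the rules pass over those that are not, and their reading is None.
At some moment in a run one of plate_A, plate_B, plate_C, plate_D, plate_E may be knocked a few centimetres aside while the robot is not near it.
Once in a run the grip may slacken for a moment while it holds something.
It also fails if it takes over 210 s, if anything falls off the work surface, if the arm or the gripper's body presses on something with over 40 N, if the wrist force passes 120 N, or if a joint passes its speed limit or range.

ROBOT

A 7-joint arm with a two-finger parallel gripper is mounted at the origin on the work surface. World frame = base frame: x ahead of the robot, y to its left, z up, the work surface at z = 0. Lengths are in m, angles in rad, forces in N, time in s.
With the tool pointing down it reaches from about 0.4 to 0.85 m from the base axis. Payload 10.4 kg.
Tool frame: the origin (TCP) lies at the very end of the fingers, on their centre line; the grasp point (between the pads) lies 19 mm behind it (manip.tcp_to_grasp is the distance from the TCP to the grasp point, in m); x points along the fingers, y is the direction in which the jaws open and shut, and the axes are right-handed (so a half turn about x gives the same grasp; the last joint's range is limited). The gripper opens to 85 mm and grips with 20 to 120 N. Pads are 22 mm wide; open, the fingers measure 114 mm over their backs; the gripper's body (76 mm by 85 mm) begins 54 mm behind the grasp point. The pads swing forward as they close: fully open they stand 13 mm farther back than shut.
Start: joints at [-1.169, 0.332, -0.065, 1.46, 0.022, 1.35, -0.088], TCP at [0.258, 0.569, 0.231] pointing down, gripper open.
Joint ranges: [-2.6, 2.6], [-0.5, 2.12], [-1.47, 1.34], [0.16, 2.42], [-1.27, 4.41], [0.06, 2.06], [-2.6, 2.6]. Speed limits (rad/s): [2.22, 2.22, 2.79, 2.79, 3.14, 3.14, 3.14].

INTERFACE

Orientations are given as a unit quaternion [x, y, z, w].
In Python, from workcell import manip, cams, hand_in gives the robot as it stands.
- The arm moves only by the shell command python3 -m handwheel 'ROWS' [FORCE]. ROWS is text: rows parted by semicolons, each of 7 numbers parted by spaces: the shift along the tool's x, y, z in mm, then the turn, a rotation vector about the tool's x, y, z in rad, then the finger opening in mm, from 0 to 85.4. A call has 1 to 8 rows; each row shifts and turns the commanded pose from where the row before left it, along the tool's axes as they then stand; what a row does not reach is not made up. A row lasts 1/10 s, in which the tool goes at most 50 mm and 8.59 degrees, less where a joint would pass 70% of its speed; a pose out of reach is approached as far as the arm can. A call with a gripper value outside its range is refused whole. The fingers move at their own pace and stop on an object; FORCE is the grip in N (left out, the last holds). Time passes only in rows, so rows that do not move let the fingers close. It gives the time, the measured TCP pose, the force and the opening at its end, in the units of the state.
- manip.get_obs(): the state, without advancing time (a new reading comes with each control period).
- cams.camera(name): name is "scene" or "top"; returns a dict with "color" (480x640x3 uint8, blue, green, red), "depth" (480x640 float32, m along the optical axis (not along the pixel's ray), 0 where there is no reading), "camera_matrix" (3x3 intrinsics, pixels), "origin" and "attitude" of the camera in the world. Camera axes: x right, y down, z forward; pixel columns grow to the right and rows downward; lengths in m; the calibration is good to about 2 mm. A picture is of the moment at which its call begins.
- hand_in(): hands the job in, once; it reports no verdict.
Trained networks look in the newest picture that a camera, given by its name, has taken for a name from the list of things; names that differ only in an ending like _2 or _b are one class to them, and where a whole thing is asked for, a point or a joint stands for the part that bears it (a point fixed in the world has none). Each returns a list of dicts, best first, with "conf" (0 to 1); they miss things now and then, are a little off and sometimes report something else, mostly with a low value. They report only what shows in the picture. A call takes as long as a camera call. They do not tell look-alikes from the thing itself.
- cams.recognise(camera, thing): "box" ([left, top, width, height] in pixels, round what is visible of it).
- cams.outline_of(camera, thing): "region" (480x640 bool, what is visible of it) and "box" ([left, top, width, height] in pixels, round what is visible of it).
The state is a dict: "clock": time; "joint_pos": joint angles; "joint_velocities": joint speeds; "tau": joint torques, N m; "position": TCP position; "ee_rot": TCP orientation; "ft_force": force on the tool from outside, world axes, zero at the start; "torque": the same for the moment, N m; "grip_width": opening from 0.0 (shut) to 1.0 (fully open).
Only numpy, scipy, OpenCV 4.12 (cv2) and the standard library are available. Lean on these libraries where they do the work, as an engineer would, in place of code of your own. Each camera call takes 0.05 s, during which the arm holds its last target.

## Working session

There is one attempt and no reset: what is moved stays moved. The work goes in short steps, Python scripts to look and compute and a shell command to move; the robot and the scene stay as the last step left them, time stands still between calls to the robot, and variables do not carry over. Pictures are saved under pics/ and viewed, and the job is handed in when it is done.

```bash
ls; mkdir -p pics
python3 - <<'E'
from workcell import manip, cams
import cv2
o=manip.get_obs()
for k,v in o.items(): print(k,v)
print(manip.tcp_to_grasp)
for n in ("scene","top"):
    c=cams.camera(n); cv2.imwrite(f"pics/{n}0.png",c["color"])
    print(n,c["camera_matrix"],c["origin"],c["attitude"])
E
```

```text
pics
clock 0.0
joint_pos [-1.168615    0.33287925 -0.0646668   1.46094789  0.02164561  1.34988836
 -0.08851734]
joint_velocities [ 4.01977616e-05  1.40955390e-03 -5.64536630e-04 -3.61507128e-04
  5.56023504e-04 -1.52736289e-03  1.08038557e-04]
tau [ 9.75155785e-05 -6.25454879e+01  4.90591954e-02 -3.91599083e+01
  1.61177188e-02  1.00678933e-02 -1.38784591e-05]
position [0.25745902 0.56909892 0.23050811]
ee_rot [ 0.14856198  0.69128053 -0.1495627   0.69115235]
ft_force [-0.09018141  0.81465941 -0.54911644]
torque [ 0.02269855 -0.00950343  0.03016808]
grip_width 0.9981618797089041
0.0187
scene [[555.22103636   0.         316.18230775]
 [  0.         555.22103636 243.09360318]
 [  0.           0.           1.        ]] [ 0.92050118 -0.70933601  0.90596979] [ 0.90032128  0.22834104 -0.09335594 -0.35856191]
top [[575.9805608    0.         318.36122221]
 [  0.         575.9805608  239.45973491]
 [  0.           0.           1.        ]] [0.42665249 0.00639991 1.59839999] [-0.70495618  0.70828464 -0.02653212  0.02580104]
```

View pics/scene0.png

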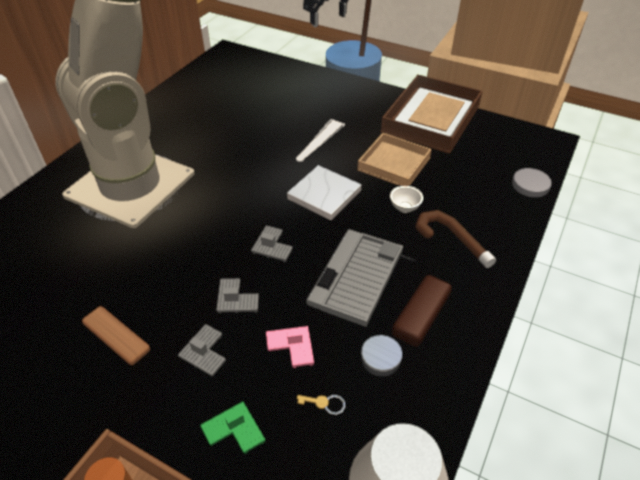

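View pics/top0.png

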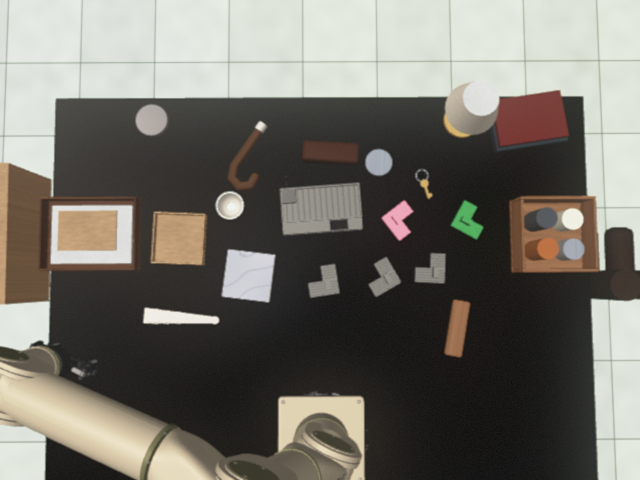

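Run:
```python
from workcell import manip, cams
import cv2, numpy as np
for n in ("top","scene"):
    c=cams.camera(n)
    im=c["color"].copy()
    for t in ("plate_A_grip","tray_floor","slab_top","box","rocker_center","tray_block"):
        try: r=cams.outline_of(n,t)
        except Exception as e: print(n,t,e); continue
        for d in r:
            print(n,t,round(d["conf"],2),d["box"],int(d["region"].sum()))
    for x,y,w,h in [(270,170,100,80),(300,240,160,70)]:
        pass
    if n=="top":
        cv2.imwrite("pics/topcrop0.png",cv2.resize(im[170:320,220:500],None,fx=2.8,fy=2.8,interpolation=cv2.INTER_CUBIC))
    else:
        cv2.imwrite("pics/scenecrop0.png",cv2.resize(im[140:400,160:450],None,fx=2.3,fy=2.3,interpolation=cv2.INTER_CUBIC))
```

```text
top plate_A_grip 0.84 [369.2, 257.8, 27.8, 36.4] 584
top tray_floor 0.8 [281.0, 178.5, 79.0, 58.4] 3713
top tray_floor 0.35 [309.1, 264.9, 32.8, 32.9] 661
top slab_top 0.84 [220.8, 249.2, 53.3, 49.8] 2199
top box 0.71 [149.9, 210.5, 55.2, 56.9] 2666
top rocker_center 0.65 [277.6, 177.4, 83.6, 54.7] 3912
top tray_block 0.8 [277.9, 183.3, 86.8, 56.0] 3667
scene plate_A_grip 0.92 [219.8, 278.7, 36.3, 34.7] 961
scene tray_floor 0.66 [309.1, 229.3, 93.7, 96.6] 5401
scene slab_top 0.71 [289.1, 167.5, 71.2, 52.8] 2244
scene box 0.7 [417.4, 209.1, 79.4, 57.5] 1207
scene box 0.62 [358.3, 134.0, 73.6, 56.8] 2500
scene box 0.47 [81.4, 309.0, 71.0, 60.8] 1996
scene rocker_center 0.73 [305.5, 232.0, 110.6, 97.3] 5452
scene rocker_center 0.26 [359.7, 336.2, 41.0, 40.9] 1317
scene tray_block 0.79 [310.4, 232.2, 105.2, 95.3] 5356
```

View pics/topcrop0.png

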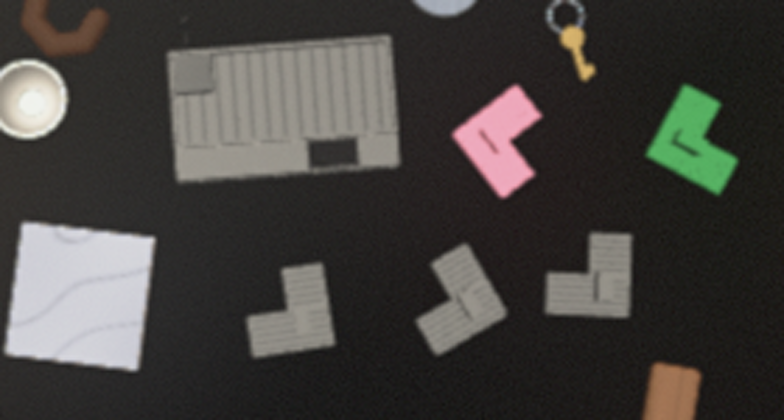

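View pics/scenecrop0.png

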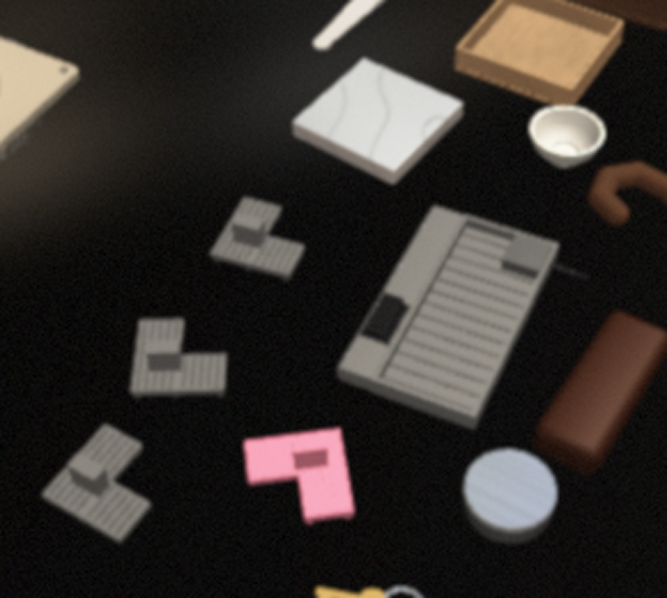

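```bash
cat > h.py <<'E'
from workcell import manip, cams
import cv2, numpy as np
from scipy.spatial.transform import Rotation as R
from scipy.optimize import minimize
_c={}
def cam(n):
    c=cams.camera(n); c["R"]=R.from_quat(c["attitude"]).as_matrix(); _c[n]=c; return c
def world(c):
    K=c["camera_matrix"]; d=c["depth"].astype(float)
    v,u=np.mgrid[0:480,0:640]
    P=np.stack([(u-K[0,2])/K[0,0]*d,(v-K[1,2])/K[1,1]*d,d],-1)
    W=P@c["R"].T+c["origin"]; W[d<=0]=np.nan
    return W
def proj(c,X):
    p=(np.asarray(X,float)-c["origin"])@c["R"]; K=c["camera_matrix"]
    return np.stack([p[...,0]/p[...,2]*K[0,0]+K[0,2],p[...,1]/p[...,2]*K[1,1]+K[1,2]],-1)
def atz(c,u,v,z):
    K=c["camera_matrix"]; r=np.array([(u-K[0,2])/K[0,0],(v-K[1,2])/K[1,1],1.])@c["R"].T
    return c["origin"]+r*(z-c["origin"][2])/r[2]
E
python3 - <<'E'
from h import *
for n in ("top","scene"):
    c=cam(n); W=world(c)
    im=(np.clip(W[...,2],-0.01,0.06)+0.01)/0.07*255
    cv2.imwrite(f"pics/h_{n}.png",np.nan_to_num(im).astype(np.uint8))
    if n=="top":
        for (u,v) in [(324,282),(328,282),(248,276),(179,239),(320,205),(390,300),(290,194),(339,225),(345,225),(330,225)]:
            w=W[v-2:v+3,u-2:u+3].reshape(-1,3); print(u,v,w.mean(0).round(4),w.std(0).round(4))
    else:
        for (u,v) in [(325,190),(355,280),(250,330),(237,297)]:
            w=W[v-2:v+3,u-2:u+3].reshape(-1,3); print(u,v,w.mean(0).round(4),w.std(0).round(4))
E
```

```text
324 282 [ 0.4271 -0.0103  0.0208] [0.0039 0.0037 0.014 ]
328 282 [ 0.427  -0.0211  0.0332] [0.0038 0.0039 0.0094]
248 276 [0.4444 0.1976 0.0178] [0.0039 0.0039 0.0026]
179 239 [0.548  0.3914 0.0032] [0.0039 0.004  0.0035]
320 205 [ 6.409e-01 -5.000e-04  6.300e-03] [0.004  0.0039 0.0032]
390 300 [ 0.3766 -0.1927 -0.0009] [0.0039 0.004  0.0033]
290 194 [0.6702 0.0823 0.0189] [0.004  0.0039 0.0024]
339 225 [nan nan nan] [nan nan nan]
345 225 [ 0.5828 -0.0688  0.0252] [0.004  0.004  0.0051]
330 225 [ 0.5832 -0.0277  0.0224] [0.004  0.0038 0.0068]
325 190 [0.4491 0.1932 0.0195] [0.0045 0.0056 0.0018]
355 280 [ 0.632  -0.0172  0.007 ] [0.0032 0.0038 0.0019]
250 330 [ 5.041e-01 -2.240e-01 -1.000e-04] [0.003 0.003 0.001]
237 297 [nan nan nan] [nan nan nan]
```

View pics/h_top.png

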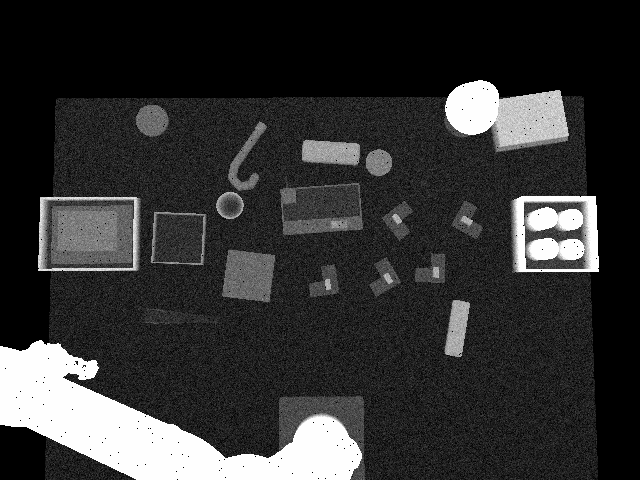

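```bash
cat >> h.py <<'E'
def inside(x,y,z):
    "plate frame, m; z above sole"
    L=(x>-.028)&(y>-.028)&(x<.052)&(y<.052)&~((x>.011)&(y>.011))
    return (L&(z<=.012))|((abs(x)<.014)&(abs(y)<.007)&(z<=.038))
def prep(c,x,y,s,rad=.085):
    "rays of pixels near (x,y)"
    W=world(c); p=proj(c,[x,y,s+.01]); u0,v0=p
    px=int(c["camera_matrix"][0,0]*rad/np.linalg.norm(c["origin"]-[x,y,s]))+2
    v,u=np.mgrid[max(0,int(v0)-px):int(v0)+px,max(0,int(u0)-px):int(u0)+px]
    v=v.ravel();u=u.ravel(); ok=(v<480)&(u<640); u=u[ok];v=v[ok]
    z=W[v,u,2]; ok=np.isfinite(z); u=u[ok];v=v[ok];z=z[ok]
    K=c["camera_matrix"]
    r=np.stack([(u-K[0,2])/K[0,0],(v-K[1,2])/K[1,1],np.ones(len(u))],-1)@c["R"].T
    zs=s+np.arange(.038,-.0001,-.002)
    t=(zs[:,None]-c["origin"][2])/r[None,:,2]
    X=c["origin"][0]+t*r[None,:,0]; Y=c["origin"][1]+t*r[None,:,1]
    sig=.0035 if c["origin"][2]>1.3 else .002
    return X,Y,zs,z,sig
def cost(p,D,s,bias):
    tot=0;ca,sa=np.cos(p[2]),np.sin(p[2])
    for X,Y,zs,z,sig in D:
        dx=X-p[0];dy=Y-p[1]
        ins=inside(ca*dx+sa*dy,-sa*dx+ca*dy,(zs-s)[:,None]-1e-6)
        k=np.where(ins.any(0),ins.argmax(0),len(zs)-1)
        r=(z-zs[k])/sig
        tot+=np.minimum(r*r,25).sum()/1000
    return tot
def fit(x,y,s,yaw=None,names=("top","scene"),new=True,verbose=True):
    cs=[cam(n) if new else _c[n] for n in names]
    best=None
    D=[prep(c,x,y,s) for c in cs]
    yaws=[yaw] if yaw is not None else np.arange(0,2*np.pi,np.pi/12)
    for a in yaws:
        k=cost([x,y,a],D,s,0)
        if best is None or k<best[0]: best=(k,a)
    starts=[best[1]]
    p=np.array([x,y,starts[0]])
    for sc in (.008,.003):
        S=np.array([p,p+[sc,0,0],p+[0,sc,0],p+[0,0,sc*20]])
        o=minimize(cost,p,args=(D,s,0),method="Nelder-Mead",options=dict(initial_simplex=S,xatol=1e-4,fatol=1e-4,maxiter=200)); p=o.x
    if verbose:
        ind=[minimize(cost,p,args=([d],s,0),method="Nelder-Mead",options=dict(initial_simplex=np.array([p,p+[.003,0,0],p+[0,.003,0],p+[0,0,.06]]),maxiter=120)).x.round(4) for d in D]
        print("fit",p.round(4),"cost",round(o.fun,3),"each",*ind)
    return p
E
python3 - <<'E'
from h import *
for n in ("top","scene"): cam(n)
for u,v in [(327,284),(387,277),(435,271)]:
    w=atz(_c["top"],u,v,.035) if 0 else atz(__import__("h")._c["top"],u,v,.035)
    fit(w[0],w[1],0,new=False)
E
```

```text
fit [ 0.4204 -0.0198  0.1495] cost 11.439 each [ 0.4216 -0.0195  0.1458] [ 0.4204 -0.0198  0.1495]
fit [ 0.4356 -0.1836  0.5206] cost 20.031 each [ 0.4371 -0.1832  0.5201] [ 0.4355 -0.1836  0.5207]
fit [ 0.4515 -0.3141 -0.0489] cost 16.648 each [ 0.4531 -0.3137 -0.0528] [ 0.4516 -0.3141 -0.0492]
```

```bash
cat >> h.py <<'E'
def in_tray(x,y,z):
    o=(x>-.080)&(x<.048)&(abs(y)<.110)
    w=(abs(x)<.044)&(abs(y)<.106)
    b=(x>.006)&(x<.044)&(y>.068)&(y<.106)
    return (o&~w&(z<=.018))|(w&(z<=.006))|(b&(z<=.020))
def in_slab(x,y,z): return (abs(x)<.065)&(abs(y)<.065)&(z<=.020)
def in_box(x,y,z):
    o=(abs(x)<.070)&(abs(y)<.070); i=(abs(x)<.066)&(abs(y)<.066)
    return (o&~i&(z<=.030))|(i&(z<=.004))
def gfit(fn,x,y,yaw,rad):
    global inside
    old=inside; inside=fn
    try:
        for n in ("top","scene"):
            D=[prep(_c[n],x,y,0,rad)]; p=np.array([x,y,yaw])
            for sc in (.01,.004):
                S=np.array([p,p+[sc,0,0],p+[0,sc,0],p+[0,0,sc*10]])
                o=minimize(cost,p,args=(D,0,0),method="Nelder-Mead",options=dict(initial_simplex=S,xatol=1e-4,fatol=1e-4,maxiter=300)); p=o.x
            print(fn.__name__,n,p.round(4),round(o.fun,2))
    finally: inside=old
E
python3 - <<'E'
from h import *
import h
for n in ("top","scene"): cam(n)
gfit(in_tray,.64,0,.05,.15)
gfit(in_slab,.444,.198,-.09,.11)
gfit(in_box,.548,.39,-.05,.12)
for n,roi in (("top",(300,210,362,238)),("scene",(308,255,345,300))):
    c=h._c[n]; g=c["color"].max(-1); x0,y0,x1,y1=roi
    m=np.zeros_like(g); m[y0:y1,x0:x1]=(g[y0:y1,x0:x1]<60)
    k,lab,st,ce=cv2.connectedComponentsWithStats(m); 
    for i in range(1,k):
        if st[i,4]>30: print(n,st[i],ce[i],atz(c,*ce[i],.020))
E
```

```text
in_tray top [ 0.6463 -0.002   0.0691] 38.57
in_tray scene [ 0.6449 -0.0025  0.0691] 101.42
in_slab top [ 0.4466  0.1969 -0.1255] 7.81
in_slab scene [ 0.4459  0.1954 -0.1226] 15.16
in_box top [ 0.5495  0.3887 -0.0436] 17.94
in_box scene [ 0.5486  0.3875 -0.0476] 62.91
top [331 220  16   9 123] [338.37398374 224.16260163] [ 0.58568333 -0.05081396  0.02      ]
top [300 230  62   8 350] [334.77142857 234.50285714] [ 0.55716294 -0.04069886  0.02      ]
scene [308 255  29  41 759] [319.17523057 271.48748353] [ 0.55999959 -0.04202308  0.02      ]
```

```bash
cat >> h.py <<'E'
def need(tx,ty,tz,jaw,o=None):
    """tool shift (mm) and turn to reach TCP (tx,ty,tz), pointing down, tool y at world angle jaw (mod pi)"""
    o=o or manip.get_obs()
    Rm=R.from_quat(o["ee_rot"]).as_matrix()
    d=Rm.T@(np.array([tx,ty,tz])-o["position"])*1000
    cands=[]
    for j in (jaw,jaw+np.pi):
        y=np.array([np.cos(j),np.sin(j),0]); x=np.array([0,0,-1.]); z=np.cross(x,y)
        rv=R.from_matrix(Rm.T@np.stack([x,y,z],1)).as_rotvec(); cands.append(rv)
    cands.sort(key=lambda r:np.linalg.norm(r))
    ydir=np.degrees(np.arctan2(Rm[1,1],Rm[0,1]))
    print("pos",o["position"].round(4),"jawdeg",ydir.round(1),"q",o["joint_pos"].round(2),"F",o["ft_force"].round(1),"grip",round(o["grip_width"],3),"t",round(o["clock"],1))
    print("SHIFT tool mm",d.round(1),"TURN",cands[0].round(3),"| alt",cands[1].round(2),"| world d mm",((np.array([tx,ty,tz])-o["position"])*1000).round(1), "downtilt",Rm[:,0].round(3))
E
python3 - <<'E'
from h import *
need(.421,-.0197,.12,.1495+np.pi/2)
E
```

```text
pos [0.2576 0.5695 0.2313] jawdeg 65.7 q [-1.17  0.33 -0.06  1.46  0.02  1.35 -0.09] F [0.3 0.6 0.8] grip 1.003 t 1.1
SHIFT tool mm [ 111.3 -469.5  391.7] TURN [-0.574  0.    -0.   ] | alt [ 2.57 -0.   -0.  ] | world d mm [ 163.4 -589.2 -111.3] downtilt [ 0.  0. -1.]
```

```bash
python3 -m handwheel '0 -36 30 0 0 0 50;0 -36 30 0 0 0 50;0 -36 30 0 0 0 50;0 -36 30 0 0 0 50;0 -36 30 0 0 0 50;0 -36 30 0 0 0 50;0 -36 30 0 0 0 50;0 -36 30 0 0 0 50' 40; python3 -c "
from h import *
need(.421,-.0197,.12,.1495+np.pi/2)"
```

```text
clock: 1.9
position: [0.3578, 0.2063, 0.2315]
ee_rot: [0.149, 0.691, -0.149, 0.691]
ft_force: [1.4, 0.1, 0.1]
grip_width: 0.586
pos [0.3578 0.2063 0.2315] jawdeg 65.7 q [-0.83 -0.15  0.17  1.98  0.03  1.31  0.49] F [1.4 0.1 0.1] grip 0.586 t 1.9
SHIFT tool mm [ 111.4 -180.   150.8] TURN [-0.574  0.    -0.001] | alt [ 2.57 -0.   -0.  ] | world d mm [  63.2 -226.  -111.5] downtilt [ 0.     0.001 -1.   ]
```

```bash
python3 -m handwheel '0 -36 30 0 0 0 50;0 -36 30 0 0 0 50;0 -36 30 0 0 0 50;0 -36 30 0 0 0 50;28 0 0 -.144 0 0 50;28 0 0 -.144 0 0 50;28 0 0 -.144 0 0 50;28 0 0 -.142 0 0 50' 40; python3 -c "
from h import *
need(.421,-.0197,.12,.1495+np.pi/2)
cam('top');cam('scene')
fit(.421,-.0197,0,.1495,names=('scene',),new=False)
"
```

```text
clock: 2.7
position: [0.4076, 0.0275, 0.1185]
ee_rot: [-0.054, 0.705, 0.055, 0.705]
ft_force: [0.4, 0.4, -0.3]
grip_width: 0.586
pos [0.4076 0.0275 0.1185] jawdeg 98.9 q [-0.72 -0.08  0.52  2.16  0.05  1.05  1.51] F [ 0.4  0.4 -0.3] grip 0.586 t 2.7
SHIFT tool mm [ -1.5 -48.7   5.9] TURN [ 0.005  0.001 -0.001] | alt [-3.14  0.    0.  ] | world d mm [ 13.4 -47.2   1.5] downtilt [ 0.001  0.001 -1.   ]
fit [ 0.4201 -0.0199  0.1489] cost 6.679 each [ 0.4201 -0.0199  0.1491]
```

```bash
python3 -m handwheel '0 -24.5 3 0 0 0 50;0 -24.2 2.9 0 0 0 50;30 0 0 0 0 0 45;30 0 0 0 0 0 45;25 0 0 0 0 0 45;0 0 0 0 0 0 45' 40; python3 -c "
from h import *
need(.421,-.0197,.015,.1495+np.pi/2)
c=cam('scene'); cv2.imwrite('pics/s1.png',cv2.resize(c['color'][180:330,180:420],None,fx=3,fy=3,interpolation=cv2.INTER_CUBIC))
"
```

```text
clock: 3.4
position: [0.4195, -0.0198, 0.0333]
ee_rot: [-0.052, 0.706, 0.051, 0.704]
ft_force: [-1.2, -0.3, 0.5]
grip_width: 0.528
pos [ 0.4195 -0.0198  0.0333] jawdeg 98.3 q [-0.64  0.12  0.61  2.21 -0.09  0.84  1.75] F [-1.2 -0.3  0.5] grip 0.528 t 3.4
SHIFT tool mm [18.3 -0.1  1.6] TURN [-0.004 -0.004  0.   ] | alt [3.14 0.   0.01] | world d mm [  1.5   0.1 -18.3] downtilt [-0.003 -0.001 -1.   ]
```

View pics/s1.png

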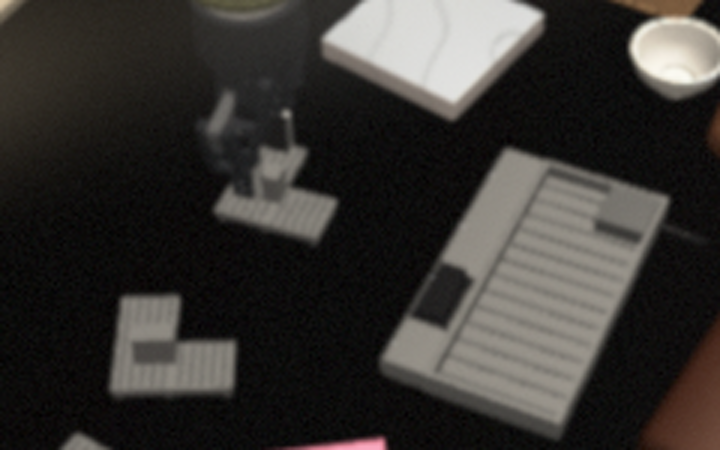

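```bash
python3 -m handwheel '9 0 1.6 -.004 -.004 0 45;8.5 0 0 0 0 0 45;0 0 0 0 0 0 5;0 0 0 0 0 0 5;0 0 0 0 0 0 5;0 0 0 0 0 0 5' 60; python3 -c "
from h import *
need(.421,-.0197,.015,.1495+np.pi/2)"
```

```text
clock: 4.05
position: [0.4225, -0.0195, 0.0172]
ee_rot: [-0.054, 0.703, 0.054, 0.707]
ft_force: [-0.8, -0.3, 5.1]
grip_width: 0.147
pos [ 0.4225 -0.0195  0.0172] jawdeg 98.8 q [-0.63  0.16  0.61  2.22 -0.13  0.79  1.79] F [-0.8 -0.3  5.1] grip 0.147 t 4.0
SHIFT tool mm [ 2.2  0.1 -1.5] TURN [ 0.004  0.005 -0.   ] | alt [-3.14  0.    0.01] | world d mm [-1.5 -0.2 -2.2] downtilt [ 0.005  0.001 -1.   ]
```

```bash
python3 -m handwheel '-20 0 0 0 0 0 5;-30 0 0 0 0 0 5;-30 0 0 0 0 0 5;0 0 0 0 0 0 5' 60; python3 -c "
from h import *
need(.4326,.1856,.08,-.124+np.pi/2)"
```

```text
clock: 4.45
position: [0.4241, -0.0193, 0.1]
ee_rot: [-0.053, 0.702, 0.055, 0.708]
ft_force: [-0.0, 0.6, -1.3]
grip_width: 0.145
pos [ 0.4241 -0.0193  0.1   ] jawdeg 98.8 q [-0.68 -0.02  0.62  2.15  0.01  0.99  1.66] F [-0.   0.6 -1.3] grip 0.145 t 4.5
SHIFT tool mm [ 20.7 201.2  39.4] TURN [ 0.277  0.01  -0.003] | alt [-2.86  0.    0.01] | world d mm [  8.5 204.9 -20. ] downtilt [ 0.01   0.003 -1.   ]
```

```bash
python3 -m handwheel '0 40.2 7.9 0 0 0 5;0 40.2 7.9 0 0 0 5;0 40.2 7.9 0 0 0 5;0 40.2 7.9 0 0 0 5;0 40.2 7.9 0 0 0 5;10 0 0 .139 .005 -.001 5;10 0 0 .138 .005 -.001 5;0 0 0 0 0 0 5' 60; python3 -c "
from h import *
need(.4326,.1856,.08,-.124+np.pi/2)"
```

```text
clock: 5.25
position: [0.4292, 0.1847, 0.0752]
ee_rot: [0.043, 0.709, -0.046, 0.703]
ft_force: [0.3, 0.2, -1.9]
grip_width: 0.151
pos [0.4292 0.1847 0.0752] jawdeg 82.8 q [-0.91  0.15  0.44  2.05 -0.08  0.96  1.01] F [ 0.3  0.2 -1.9] grip 0.151 t 5.2
SHIFT tool mm [-4.9  1.3  3.3] TURN [-0.002 -0.008  0.005] | alt [3.14 0.01 0.01] | world d mm [3.4 0.9 4.8] downtilt [-0.009 -0.004 -1.   ]
```

```bash
python3 -m handwheel '15 1.3 3.3 0 -.008 .005 5;12 0 0 0 0 0 5;6 0 0 0 0 0 5;0 0 0 0 0 0 5;2 0 0 0 0 0 5;0 0 0 0 0 0 5' 60; python3 -c "
from h import *
need(.4326,.1856,.0372,-.124+np.pi/2)"
```

```text
clock: 5.85
position: [0.4339, 0.1861, 0.0422]
ee_rot: [0.045, 0.705, -0.043, 0.707]
ft_force: [0.7, 0.4, -0.9]
grip_width: 0.152
pos [0.4339 0.1861 0.0422] jawdeg 82.9 q [-0.9   0.21  0.43  2.08 -0.12  0.87  1.05] F [ 0.7  0.4 -0.9] grip 0.152 t 5.8
SHIFT tool mm [ 5.  -0.7 -1.2] TURN [ 0.001  0.003 -0.003] | alt [-3.14  0.    0.  ] | world d mm [-1.3 -0.5 -5. ] downtilt [ 0.003  0.003 -1.   ]
```

```bash
python3 -m handwheel '3 0 -.6 0 0 0 5;1 0 0 0 0 0 5;0 0 0 0 0 0 5;1 0 0 0 0 0 5;0 0 0 0 0 0 5' 60; python3 -c "
from h import *
need(.4326,.1856,.0372,-.124+np.pi/2)"
```

```text
clock: 6.35
position: [0.4332, 0.1862, 0.0373]
ee_rot: [0.045, 0.705, -0.043, 0.707]
ft_force: [-2.3, -0.3, 4.8]
grip_width: 0.148
pos [0.4332 0.1862 0.0373] jawdeg 82.9 q [-0.9   0.22  0.43  2.08 -0.12  0.86  1.05] F [-2.3 -0.3  4.8] grip 0.148 t 6.3
SHIFT tool mm [ 0.1 -0.7 -0.5] TURN [ 0.     0.002 -0.003] | alt [-3.14  0.    0.  ] | world d mm [-0.6 -0.6 -0.1] downtilt [ 0.003  0.003 -1.   ]
```

Contact at the expected height. Release, rise, and close the fingers for pressing.

```bash
python3 -m handwheel '0 0 0 0 0 0 35;0 0 0 0 0 0 35;-20 0 0 0 0 0 35;-30 0 0 0 0 0 35;0 0 0 0 0 0 0;0 0 0 0 0 0 0;0 0 0 0 0 0 0' 40; python3 -c "
from h import *
c=cam('scene'); cam('top')
p=fit(.4332,.1862,.02,-.124,names=('scene',),new=False)
cv2.imwrite('pics/s2.png',cv2.resize(c['color'][130:280,220:460],None,fx=3,fy=3,interpolation=cv2.INTER_CUBIC))
r=R.from_euler('z',p[2]).as_matrix()[:2,:2]
for q in ((.041,-.008),(-.008,.041)):
    e=p[:2]+r@np.array(q); print(e); need(e[0],e[1],.045,p[2]+np.pi/2)
"
```

```text
clock: 7.05
position: [0.4326, 0.1858, 0.0863]
ee_rot: [0.044, 0.705, -0.043, 0.706]
ft_force: [-0.1, -0.0, 0.0]
grip_width: -0.003
fit [ 0.4311  0.186  -0.125 ] cost 83.095 each [ 0.4311  0.186  -0.1262]
[0.47077992 0.17296438]
pos [0.4325 0.1857 0.0861] jawdeg 82.9 q [-0.92  0.13  0.44  2.05 -0.07  0.97  1.01] F [ 1.1 -0.1  0.7] grip 0.003 t 7.2
SHIFT tool mm [41.1 -8.  39.5] TURN [ 0.001  0.001 -0.002] | alt [-3.14  0.    0.  ] | world d mm [ 38.3 -12.7 -41.1] downtilt [ 0.001  0.002 -1.   ]
[0.42827087 0.2276908 ]
pos [0.4325 0.1857 0.0861] jawdeg 82.9 q [-0.92  0.13  0.44  2.05 -0.07  0.97  1.01] F [ 1.1 -0.1  0.7] grip 0.003 t 7.2
SHIFT tool mm [41.2 41.1 -9.4] TURN [ 0.001  0.001 -0.002] | alt [-3.14  0.    0.  ] | world d mm [ -4.2  42.  -41.1] downtilt [ 0.001  0.002 -1.   ]
```

View pics/s2.png

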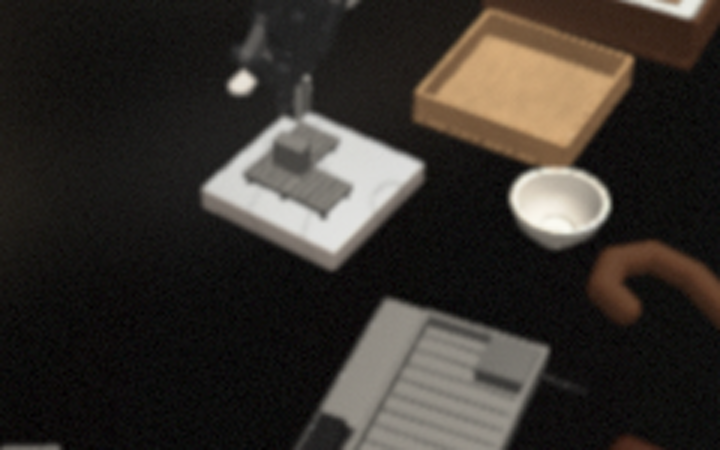

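```bash
python3 -m handwheel '0 -8 39.5 0 0 0 0;0 0 0 0 0 0 0;25 0 0 0 0 0 0;21 0 0 0 0 0 0;0 0 0 0 0 0 0;0 0 0 0 0 0 0' 40; python3 -c "
from h import *
need(.4707,.173,.032,-.125+np.pi/2)"
```

```text
clock: 7.75
position: [0.471, 0.173, 0.0409]
ee_rot: [0.044, 0.705, -0.043, 0.706]
ft_force: [-0.2, -0.3, 0.3]
grip_width: -0.002
pos [0.471  0.173  0.0409] jawdeg 82.9 q [-0.85  0.28  0.46  2.   -0.16  0.89  1.14] F [-0.2 -0.3  0.3] grip -0.002 t 7.8
SHIFT tool mm [ 8.9 -0.1 -0.3] TURN [ 0.001  0.001 -0.002] | alt [-3.14  0.    0.  ] | world d mm [-0.3 -0.  -8.9] downtilt [ 0.002  0.002 -1.   ]
```

```bash
python3 -m handwheel '6.5 0 0 0 0 0 0;0 0 0 0 0 0 0'; python3 -m handwheel '1.5 0 0 0 0 0 0;0 0 0 0 0 0 0'; python3 -m handwheel '1 0 0 0 0 0 0;0 0 0 0 0 0 0';python3 -m handwheel '1 0 0 0 0 0 0;0 0 0 0 0 0 0'
```

```text
clock: 7.95
position: [0.4714, 0.1735, 0.0346]
ee_rot: [0.045, 0.705, -0.043, 0.707]
ft_force: [-0.2, 0.2, 0.4]
grip_width: 0.0
clock: 8.15
position: [0.4714, 0.1734, 0.0332]
ee_rot: [0.045, 0.705, -0.043, 0.707]
ft_force: [-0.7, -0.5, 0.2]
grip_width: -0.003
clock: 8.35
position: [0.4715, 0.1734, 0.0322]
ee_rot: [0.045, 0.705, -0.043, 0.707]
ft_force: [-0.2, 0.5, 0.5]
grip_width: 0.002
clock: 8.55
position: [0.4716, 0.1734, 0.032]
ee_rot: [0.045, 0.705, -0.043, 0.707]
ft_force: [-4.7, -0.2, 14.5]
grip_width: -0.001
```

```bash
python3 -m handwheel '-12 0 0 0 0 0 0;-8 0 0 0 0 0 0;0 24 -24 0 0 0 0;0 25 -25 0 0 0 0;0 0 0 0 0 0 0;12 0 0 0 0 0 0;0 0 0 0 0 0 0'; python3 -c "
from h import *
need(.4283,.2277,.036,-.125+np.pi/2)"
```

```text
clock: 9.25
position: [0.4285, 0.2268, 0.0378]
ee_rot: [0.044, 0.705, -0.044, 0.706]
ft_force: [0.4, -0.4, -0.2]
grip_width: 0.0
pos [0.4285 0.2268 0.0378] jawdeg 82.9 q [-0.96  0.25  0.42  2.05 -0.13  0.87  0.98] F [ 0.4 -0.4 -0.2] grip 0.0 t 9.2
SHIFT tool mm [ 1.8  0.9 -0.3] TURN [ 0.     0.001 -0.001] | alt [-3.14  0.    0.  ] | world d mm [-0.2  0.9 -1.8] downtilt [ 0.001  0.001 -1.   ]
```

```bash
python3 -m handwheel '4.5 0 0 0 0 0 0;0 0 0 0 0 0 0'; python3 -m handwheel '1 0 0 0 0 0 0;0 0 0 0 0 0 0'; python3 -m handwheel '.5 0 0 0 0 0 0;0 0 0 0 0 0 0';python3 -m handwheel '.5 0 0 0 0 0 0;0 0 0 0 0 0 0'
```

```text
clock: 9.45
position: [0.4289, 0.227, 0.0339]
ee_rot: [0.045, 0.705, -0.044, 0.706]
ft_force: [-0.4, -0.3, 0.5]
grip_width: 0.005
clock: 9.65
position: [0.429, 0.2277, 0.0335]
ee_rot: [0.045, 0.705, -0.043, 0.707]
ft_force: [-0.1, -0.0, -0.2]
grip_width: -0.001
clock: 9.85
position: [0.4288, 0.228, 0.0331]
ee_rot: [0.045, 0.705, -0.043, 0.707]
ft_force: [-0.4, 0.1, -0.3]
grip_width: 0.001
clock: 10.05
position: [0.4288, 0.228, 0.0325]
ee_rot: [0.045, 0.705, -0.043, 0.707]
ft_force: [-0.4, 0.9, 0.5]
grip_width: 0.001
```

```bash
python3 -m handwheel '.5 0 0 0 0 0 0;0 0 0 0 0 0 0'; python3 -m handwheel '.5 0 0 0 0 0 0;0 0 0 0 0 0 0'; python3 -m handwheel '.5 0 0 0 0 0 0;0 0 0 0 0 0 0'
```

```text
clock: 10.25
position: [0.4288, 0.228, 0.0321]
ee_rot: [0.045, 0.705, -0.043, 0.707]
ft_force: [-1.0, 0.1, 1.7]
grip_width: 0.001
clock: 10.45
position: [0.4289, 0.2281, 0.032]
ee_rot: [0.045, 0.705, -0.043, 0.707]
ft_force: [-2.4, -2.3, 8.6]
grip_width: -0.002
clock: 10.65
position: [0.4289, 0.2281, 0.0319]
ee_rot: [0.045, 0.705, -0.043, 0.707]
ft_force: [-4.4, -2.3, 15.1]
grip_width: -0.001
```

```bash
python3 -m handwheel '-20 0 0 0 0 0 0;-40 0 0 0 0 0 0;-40 0 0 0 0 0 30;0 -30 0 0 0 0 30;0 0 0 0 0 0 30'; python3 -c "
from h import *
import h
c=cam('scene'); t=cam('top')
cv2.imwrite('pics/t3.png',cv2.resize(t['color'][170:320,200:460],None,fx=3,fy=3,interpolation=cv2.INTER_CUBIC))
p=fit(.4332,.1862,.02,-.124,names=('scene','top'),new=False)
p=fit(.4332,.1862,.02,-.124,names=('scene',),new=False)
need(p[0]+.001,p[1],.037,p[2]+np.pi/2)
"
```

```text
clock: 11.15
position: [0.4253, 0.1953, 0.1319]
ee_rot: [0.046, 0.704, -0.044, 0.707]
ft_force: [0.6, 0.0, -0.9]
grip_width: 0.353
fit [ 0.4178  0.1958 -0.0128] cost 158.128 each [ 0.4178  0.1958 -0.0123] [ 0.419   0.1958 -0.0187]
fit [ 0.418   0.1958 -0.0119] cost 82.038 each [ 0.418   0.1958 -0.0119]
pos [0.4247 0.1977 0.1309] jawdeg 82.9 q [-0.97  0.06  0.46  2.01 -0.03  1.07  0.95] F [-1.1  0.2 -0.5] grip 0.348 t 11.2
SHIFT tool mm [93.9 -2.9 -5.6] TURN [-0.113  0.002 -0.003] | alt [ 3.03 -0.   -0.  ] | world d mm [ -5.7  -1.9 -93.9] downtilt [ 0.002  0.003 -1.   ]
```

View pics/t3.png

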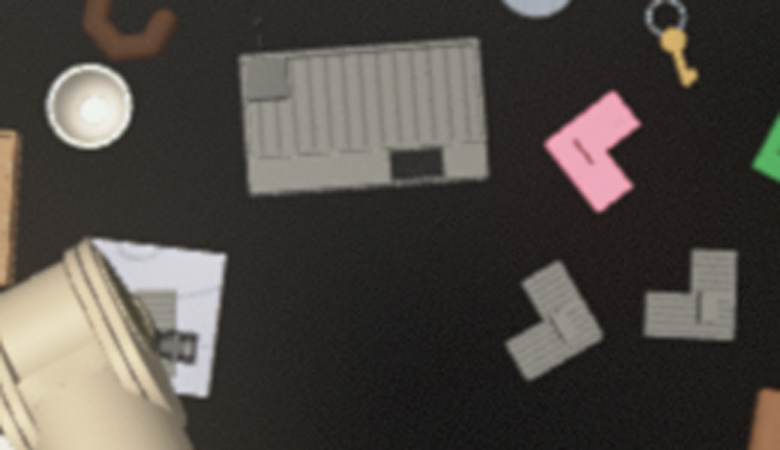

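```bash
python3 -c "
from h import *
c=cam('scene')
im=c['color'].copy()
cv2.imwrite('pics/s4.png',cv2.resize(im[130:260,260:420],None,fx=4.5,fy=4.5,interpolation=cv2.INTER_CUBIC))
"
```

```text
(no output)
```

View pics/s4.png

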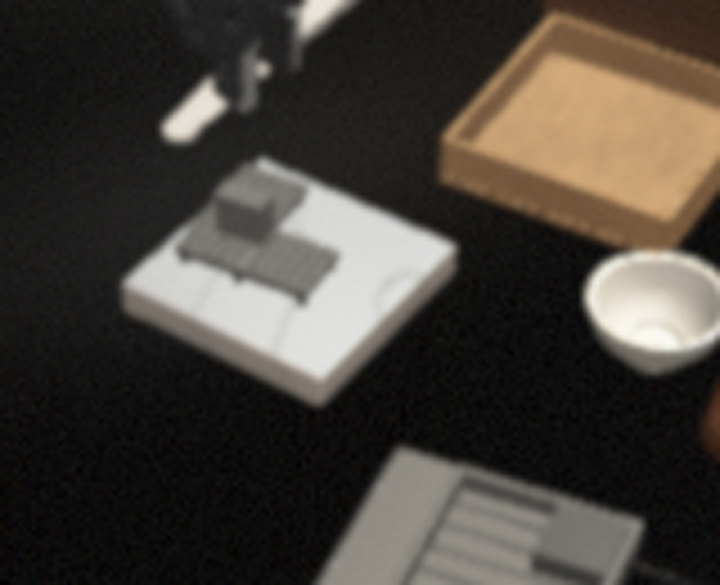

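```bash
python3 -c "
from h import *
need(.4105,.2368,.06,-.012+np.pi/2)
"
```

```text
pos [0.4246 0.1982 0.1307] jawdeg 82.9 q [-0.97  0.06  0.45  2.01 -0.03  1.07  0.95] F [-0.4  0.3 -0.2] grip 0.349 t 11.3
SHIFT tool mm [ 70.8  36.4 -18.9] TURN [-0.112  0.002 -0.003] | alt [ 3.03 -0.   -0.  ] | world d mm [-14.1  38.6 -70.7] downtilt [ 0.002  0.003 -1.   ]
```

```bash
python3 -m handwheel '0 36.4 -18.9 0 0 0 0;0 0 0 -.112 0 0 0;0 0 0 0 0 0 0;35 0 0 0 0 0 0;35 0 0 0 0 0 0;20 0 0 0 0 0 0;0 0 0 0 0 0 0'; python3 -m handwheel '5 0 0 0 0 0 0;0 0 0 0 0 0 0' ;  python3 -c "
from h import *
need(.4105,.2368,.034,-.012+np.pi/2)
"
```

```text
clock: 12.0
position: [0.4093, 0.2349, 0.0383]
ee_rot: [0.005, 0.708, -0.006, 0.707]
ft_force: [-0.1, 0.7, 1.2]
grip_width: -0.002
clock: 12.2
position: [0.4113, 0.2368, 0.0366]
ee_rot: [0.006, 0.706, -0.003, 0.708]
ft_force: [0.4, -0.1, -0.9]
grip_width: -0.003
pos [0.4113 0.2368 0.0366] jawdeg 89.3 q [-0.99  0.22  0.4   2.07 -0.12  0.86  1.04] F [ 0.4 -0.1 -0.9] grip -0.003 t 12.2
SHIFT tool mm [ 2.6 -0.  -0.8] TURN [-0.001  0.003 -0.003] | alt [ 3.14 -0.   -0.01] | world d mm [-0.8 -0.  -2.6] downtilt [ 0.003  0.003 -1.   ]
```

```bash
python3 -m handwheel '3 0 0 0 0 0 0;0 0 0 0 0 0 0'; python3 -m handwheel '1.5 0 0 0 0 0 0;0 0 0 0 0 0 0'; python3 -m handwheel '.5 0 0 0 0 0 0;0 0 0 0 0 0 0';python3 -m handwheel '.5 0 0 0 0 0 0;0 0 0 0 0 0 0'
```

```text
clock: 12.4
position: [0.4111, 0.2369, 0.0334]
ee_rot: [0.005, 0.706, -0.003, 0.708]
ft_force: [0.6, 0.5, 0.5]
grip_width: -0.0
clock: 12.6
position: [0.4111, 0.237, 0.0321]
ee_rot: [0.005, 0.706, -0.003, 0.708]
ft_force: [-0.9, 0.0, 4.2]
grip_width: -0.003
clock: 12.8
position: [0.4112, 0.237, 0.032]
ee_rot: [0.006, 0.706, -0.003, 0.708]
ft_force: [-3.9, -2.0, 12.3]
grip_width: 0.001
clock: 13.0
position: [0.4112, 0.237, 0.0319]
ee_rot: [0.006, 0.706, -0.003, 0.708]
ft_force: [-5.4, -3.4, 19.3]
grip_width: -0.002
```

```bash
python3 -m handwheel '-30 0 0 0 0 0 0;-35 0 0 0 0 0 0;-35 0 0 0 0 0 45;0 0 0 0 0 0 45;0 0 0 0 0 0 45'; python3 -c "
from h import *
import h
c=cam('scene')
p=fit(.418,.1958,.02,-.012,names=('scene',),new=False)
need(p[0]+.001,p[1],.037,p[2]+np.pi/2)
"
```

```text
clock: 13.5
position: [0.4109, 0.2368, 0.1312]
ee_rot: [0.006, 0.706, -0.003, 0.708]
ft_force: [0.3, 0.4, -0.2]
grip_width: 0.507
fit [ 0.418   0.1958 -0.012 ] cost 83.35 each [ 0.418   0.1958 -0.012 ]
pos [0.4103 0.2364 0.1302] jawdeg 89.3 q [-1.02  0.08  0.42  2.   -0.04  1.07  0.98] F [-0.3 -0.4 -0.2] grip 0.527 t 13.6
SHIFT tool mm [ 93.1 -40.7   8.9] TURN [ 0.     0.002 -0.003] | alt [-3.14  0.    0.  ] | world d mm [  8.7 -40.6 -93.2] downtilt [ 0.002  0.003 -1.   ]
```

```bash
python3 -m handwheel '0 -40.7 8.9 0 0 0 45;0 0 0 0 .002 -.003 45;35 0 0 0 0 0 45;35 0 0 0 0 0 45;13 0 0 0 0 0 45;0 0 0 0 0 0 45'; python3 -c "
from h import *
need(.419,.1958,.037,-.012+np.pi/2)
"
```

```text
clock: 14.15
position: [0.4176, 0.1945, 0.0455]
ee_rot: [0.003, 0.708, -0.006, 0.706]
ft_force: [0.5, 0.3, 0.5]
grip_width: 0.53
pos [0.4176 0.1945 0.0455] jawdeg 89.3 q [-0.95  0.19  0.45  2.1  -0.1   0.88  1.12] F [0.5 0.3 0.5] grip 0.53 t 14.2
SHIFT tool mm [8.5 1.4 1.5] TURN [-0.    -0.003  0.004] | alt [3.14 0.01 0.  ] | world d mm [ 1.4  1.3 -8.5] downtilt [-0.003 -0.004 -1.   ]
```

```bash
python3 -m handwheel '6 .7 .5 0 0 0 40;0 0 0 0 0 0 40'; python3 -m handwheel '1 0 0 0 0 0 40;0 0 0 0 0 0 5;0 0 0 0 0 0 5;0 0 0 0 0 0 5;0 0 0 0 0 0 5' 60; python3 -c "
from h import *
need(.419,.1958,.037,-.012+np.pi/2)
"
```

```text
clock: 14.35
position: [0.42, 0.1967, 0.042]
ee_rot: [0.004, 0.707, -0.004, 0.708]
ft_force: [-0.4, -0.1, -0.4]
grip_width: 0.466
clock: 14.85
position: [0.4199, 0.1966, 0.0411]
ee_rot: [0.004, 0.707, -0.004, 0.708]
ft_force: [-2.4, 0.1, 6.3]
grip_width: 0.147
pos [0.4199 0.1966 0.0411] jawdeg 89.3 q [-0.95  0.2   0.45  2.1  -0.11  0.87  1.12] F [-2.4  0.1  6.3] grip 0.147 t 14.8
SHIFT tool mm [ 4.1 -0.8 -0.9] TURN [ 0.     0.001 -0.   ] | alt [-3.14  0.    0.  ] | world d mm [-0.9 -0.8 -4.1] downtilt [ 0.001  0.    -1.   ]
```

```bash
python3 -m handwheel '-20 0 0 0 0 0 5;-35 0 0 0 0 0 5;0 0 0 0 0 0 5' 60; python3 -c "
from h import *
need(.6391,-.0784,.06,.069+np.pi/2)
"
```

```text
clock: 15.15
position: [0.4216, 0.1974, 0.0991]
ee_rot: [0.005, 0.705, -0.003, 0.709]
ft_force: [0.0, 0.2, -0.8]
grip_width: 0.146
pos [0.4216 0.1974 0.0991] jawdeg 89.3 q [-0.97  0.1   0.46  2.05 -0.05  1.    1.07] F [ 0.   0.2 -0.8] grip 0.146 t 15.2
SHIFT tool mm [  39.3 -273.3  220.7] TURN [-0.081  0.005 -0.003] | alt [ 3.06 -0.   -0.01] | world d mm [ 217.5 -275.8  -39.1] downtilt [ 0.005  0.003 -1.   ]
```

```bash
python3 -m handwheel '0 -34.2 27.6 0 0 0 5;0 -34.2 27.6 0 0 0 5;0 -34.2 27.6 0 0 0 5;0 -34.2 27.6 0 0 0 5;0 -34.2 27.6 0 0 0 5;0 -34.2 27.6 0 0 0 5;0 -34.2 27.6 0 0 0 5;0 -34.2 27.6 0 0 0 5' 60; python3 -c "
from h import *
need(.6391,-.0784,.06,.069+np.pi/2)
"
```

```text
clock: 15.95
position: [0.6378, -0.0811, 0.0949]
ee_rot: [0.004, 0.707, -0.004, 0.707]
ft_force: [0.9, 1.2, -0.6]
grip_width: 0.146
pos [ 0.6378 -0.0811  0.0949] jawdeg 89.4 q [-0.4   0.53  0.61  1.59 -0.33  1.12  1.85] F [ 0.9  1.2 -0.6] grip 0.146 t 15.9
SHIFT tool mm [34.9  2.7  1.3] TURN [-0.08 -0.    0.  ] | alt [3.06 0.   0.  ] | world d mm [  1.3   2.7 -34.9] downtilt [-0. -0. -1.]
```

```bash
python3 -m handwheel '0 0 0 -.08 0 0 5;15 0 0 0 0 0 5;18 0 0 0 0 0 5;0 0 0 0 0 0 5;0 0 0 0 0 0 5' 60; python3 -c "
from h import *
need(.6391,-.0784,.04,.069+np.pi/2)
c=cam('scene')
cv2.imwrite('pics/s5.png',cv2.resize(c['color'][210:340,280:440],None,fx=4.5,fy=4.5,interpolation=cv2.INTER_CUBIC))
"
```

```text
clock: 16.45
position: [0.6364, -0.0788, 0.0619]
ee_rot: [-0.024, 0.707, 0.024, 0.706]
ft_force: [-0.2, -0.3, -0.7]
grip_width: 0.147
pos [ 0.6364 -0.0788  0.0619] jawdeg 93.9 q [-0.38  0.56  0.57  1.62 -0.34  1.06  1.93] F [-0.2 -0.3 -0.7] grip 0.147 t 16.4
SHIFT tool mm [21.9  0.2  2.7] TURN [-0.001 -0.001 -0.   ] | alt [ 3.14 -0.    0.  ] | world d mm [  2.7   0.4 -21.9] downtilt [-0.001  0.    -1.   ]
```

View pics/s5.png

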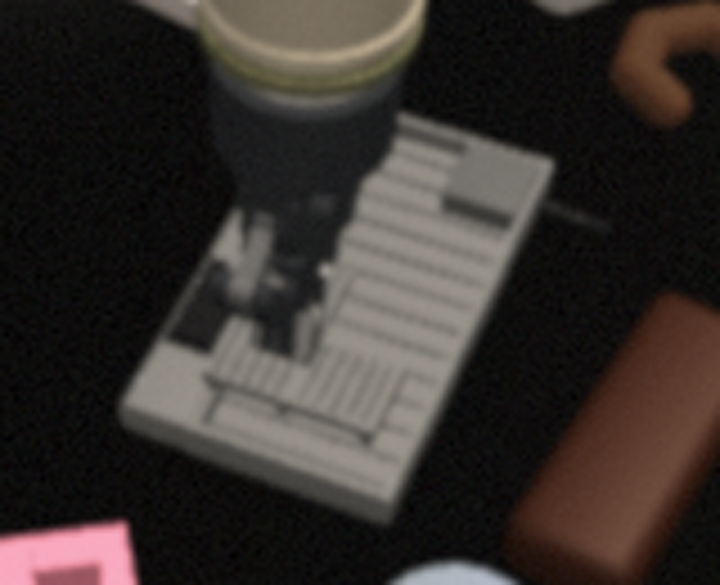

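```bash
python3 -m handwheel '5 .2 2.7 0 0 0 5;0 0 0 0 0 0 5;10 0 0 0 0 0 5;0 0 0 0 0 0 5' 60; python3 -c "
from h import *
need(.6391,-.0784,.028,.069+np.pi/2)
"
```

```text
clock: 16.9
position: [0.639, -0.0793, 0.0462]
ee_rot: [-0.024, 0.707, 0.024, 0.706]
ft_force: [-0.7, 0.4, -1.1]
grip_width: 0.15
pos [ 0.639  -0.0793  0.0462] jawdeg 93.9 q [-0.37  0.59  0.56  1.62 -0.35  1.04  1.94] F [-0.7  0.4 -1.1] grip 0.15 t 16.9
SHIFT tool mm [18.2  0.9  0.2] TURN [-0.001 -0.001  0.   ] | alt [3.14 0.   0.  ] | world d mm [  0.1   0.9 -18.2] downtilt [-0.001 -0.    -1.   ]
```

```bash
python3 -m handwheel '10 .9 .1 0 0 0 5;5 0 0 0 0 0 5;0 0 0 0 0 0 5;2 0 0 0 0 0 5;0 0 0 0 0 0 5' 60;python3 -m handwheel '1 0 0 0 0 0 5;0 0 0 0 0 0 5';python3 -m handwheel '1 0 0 0 0 0 5;0 0 0 0 0 0 5'; python3 -c "
from h import *
need(.6391,-.0784,.028,.069+np.pi/2)
"
```

```text
clock: 17.4
position: [0.6398, -0.0787, 0.0306]
ee_rot: [-0.024, 0.707, 0.024, 0.707]
ft_force: [0.3, 0.5, -1.4]
grip_width: 0.149
clock: 17.6
position: [0.6399, -0.0787, 0.0297]
ee_rot: [-0.024, 0.706, 0.024, 0.707]
ft_force: [-0.3, 0.4, -1.1]
grip_width: 0.148
clock: 17.8
position: [0.6398, -0.0786, 0.0286]
ee_rot: [-0.024, 0.707, 0.024, 0.707]
ft_force: [-0.4, 0.4, -1.3]
grip_width: 0.149
pos [ 0.6398 -0.0786  0.0286] jawdeg 93.9 q [-0.36  0.61  0.55  1.63 -0.36  1.01  1.95] F [-0.4  0.4 -1.3] grip 0.149 t 17.8
SHIFT tool mm [ 0.6  0.3 -0.7] TURN [-0.001  0.     0.   ] | alt [ 3.14  0.   -0.  ] | world d mm [-0.7  0.2 -0.6] downtilt [ 0.001 -0.    -1.   ]
```

```bash
python3 -m handwheel '1 0 -.7 0 0 0 5;0 0 0 0 0 0 5';python3 -m handwheel '1 0 0 0 0 0 5;0 0 0 0 0 0 5'
```

```text
clock: 18.0
position: [0.6389, -0.0787, 0.0275]
ee_rot: [-0.024, 0.707, 0.024, 0.707]
ft_force: [0.1, -0.2, -1.8]
grip_width: 0.146
clock: 18.2
position: [0.6391, -0.0787, 0.0272]
ee_rot: [-0.024, 0.706, 0.024, 0.707]
ft_force: [-2.7, -0.2, 4.7]
grip_width: 0.147
```

```bash
python3 -m handwheel '0 0 0 0 0 0 35;0 0 0 0 0 0 35;-20 0 0 0 0 0 35;-40 0 0 0 0 0 35;-40 0 0 0 0 0 35;0 -40 -20 0 0 0 45;0 -40 -20 0 0 0 45;0 0 0 0 0 0 45' 40; python3 -c "
from h import *
c=cam('scene');t=cam('top')
cv2.imwrite('pics/s6.png',cv2.resize(c['color'][210:340,280:440],None,fx=4.5,fy=4.5,interpolation=cv2.INTER_CUBIC))
cv2.imwrite('pics/t6.png',cv2.resize(t['color'][160:310,260:460],None,fx=4,fy=4,interpolation=cv2.INTER_CUBIC))
p=fit(.6372,-.0792,.006,.069,new=False)
for q in ((.4356,-.1836,.52),(.4515,-.3141,-.049)): fit(q[0],q[1],0,q[2],new=False)
need(.4363,-.1834,.10,.5205+np.pi/2)
"
```

```text
clock: 19.0
position: [0.6017, -0.169, 0.1277]
ee_rot: [-0.022, 0.707, 0.019, 0.707]
ft_force: [-0.0, -0.5, 0.4]
grip_width: 0.529
fit [ 0.637  -0.0791  0.0707] cost 107.647 each [ 0.6386 -0.0789  0.0714] [ 0.637  -0.0793  0.0722]
fit [ 0.4355 -0.1836  0.5203] cost 87.603 each [ 0.437  -0.1831  0.5303] [ 0.4355 -0.1836  0.5203]
fit [ 0.4517 -0.3141 -0.0473] cost 20.544 each [ 0.4532 -0.3137 -0.0516] [ 0.4516 -0.3141 -0.0503]
pos [ 0.6042 -0.1625  0.1269] jawdeg 93.8 q [-0.29  0.46  0.63  1.62 -0.29  1.16  2.04] F [ 0.5  1.2 -0. ] grip 0.528 t 19.1
SHIFT tool mm [  26.8   -9.9 -168.9] TURN [-0.455  0.001  0.001] | alt [ 2.69  0.   -0.  ] | world d mm [-167.9  -20.9  -26.9] downtilt [ 0.001 -0.    -1.   ]
```

View pics/s6.png

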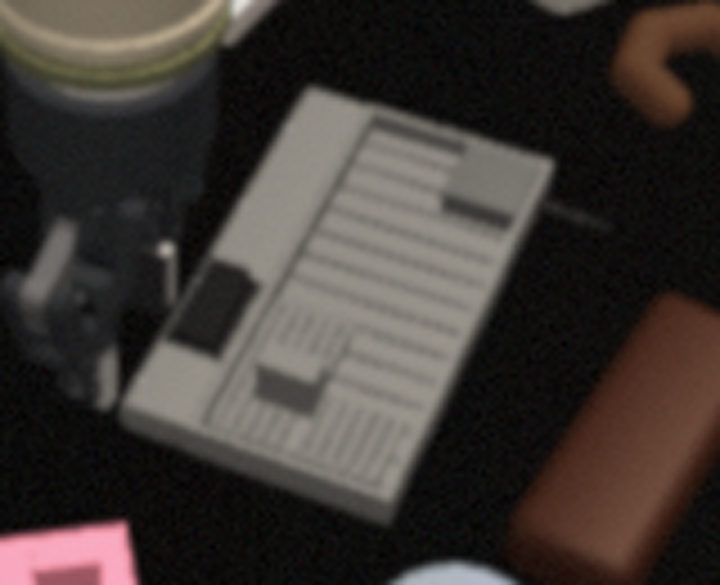

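View pics/t6.png

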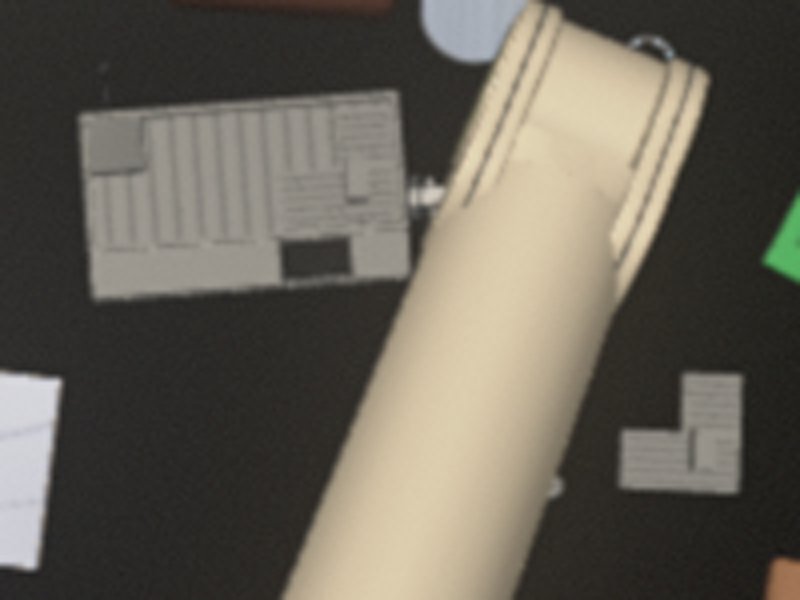

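```bash
python3 -m handwheel '0 -2.5 -42 0 0 0 45;0 -2.5 -42 0 0 0 45;0 -2.5 -42 0 0 0 45;0 -2.5 -42 0 0 0 45;0 0 0 .149 0 0 45;0 0 0 .149 0 0 45;0 0 0 .149 0 0 45;0 0 0 .149 0 0 45'; python3 -m handwheel '0 0 0 .149 0 0 45;0 0 0 .149 0 0 45;0 0 0 .149 0 0 45;0 0 0 .149 0 0 45;0 0 0 .149 0 0 45;0 0 0 .149 0 0 45;0 0 0 .149 0 0 45;0 0 0 .149 0 0 45'; python3 -m handwheel '0 0 0 .149 0 0 45;0 0 0 .149 0 0 45;0 0 0 .149 0 0 45;0 0 0 .149 0 0 45;0 0 0 .149 0 0 45;0 0 0 .149 0 0 45;0 0 0 0 0 0 45'; python3 -c "
from h import *
need(.4363,-.1834,.06,.5205+np.pi/2)
"
```

```text
clock: 19.9
position: [0.4385, -0.1813, 0.1268]
ee_rot: [0.186, 0.682, -0.186, 0.683]
ft_force: [0.9, 0.8, 0.3]
grip_width: 0.531
clock: 20.7
position: [0.4385, -0.1814, 0.1267]
ee_rot: [0.537, 0.46, -0.537, 0.461]
ft_force: [-0.7, 1.2, -0.3]
grip_width: 0.53
clock: 21.4
position: [0.4384, -0.1815, 0.1267]
ee_rot: [0.683, 0.184, -0.682, 0.185]
ft_force: [-0.1, 0.6, 0.6]
grip_width: 0.523
pos [ 0.4384 -0.1815  0.1267] jawdeg -59.8 q [-0.56  0.1   0.92  2.01 -0.09  1.07 -0.65] F [-0.1  0.6  0.6] grip 0.523 t 21.4
SHIFT tool mm [66.7  0.6  2.8] TURN [ 0.007 -0.    -0.001] | alt [-3.13  0.   -0.  ] | world d mm [ -2.1  -1.9 -66.7] downtilt [ 0.001 -0.    -1.   ]
```

```bash
python3 -m handwheel '33 .6 2.8 .007 0 0 45;33 0 0 0 0 0 45;20 0 0 0 0 0 45;0 0 0 0 0 0 45;0 0 0 0 0 0 45'; python3 -c "
from h import *
need(.4363,-.1834,.018,.5205+np.pi/2)
c=cam('scene'); fit(.4356,-.1836,0,.52,names=('scene',),new=False)
"
```

```text
clock: 21.9
position: [0.4359, -0.1845, 0.0411]
ee_rot: [-0.683, -0.183, 0.683, -0.183]
ft_force: [0.2, -0.1, 0.8]
grip_width: 0.526
pos [ 0.4359 -0.1845  0.0411] jawdeg -60.0 q [-0.47  0.28  0.87  2.09 -0.28  0.89 -0.49] F [ 0.2 -0.1  0.8] grip 0.526 t 21.9
SHIFT tool mm [23.1 -0.8 -0.9] TURN [ 0.003  0.    -0.001] | alt [-3.14  0.    0.  ] | world d mm [  0.4   1.1 -23.1] downtilt [ 0.    -0.001 -1.   ]
fit [ 0.4355 -0.1836  0.5209] cost 35.028 each [ 0.4355 -0.1836  0.5209]
```

```bash
python3 -m handwheel '12 -.8 -.9 .003 0 0 45;11 0 0 0 0 0 45;0 0 0 0 0 0 45;0 0 0 0 0 0 5;0 0 0 0 0 0 5;0 0 0 0 0 0 5;0 0 0 0 0 0 5' 60; python3 -c "
from h import *
need(.4363,-.1834,.018,.5205+np.pi/2)
"; python3 -m handwheel '-20 0 0 0 0 0 5;-35 0 0 0 0 0 5;-30 0 0 0 0 0 5;0 0 0 0 0 0 5' 60; python3 -c "
from h import *
need(.4334,.209,.08,-.124)
"
```

```text
clock: 22.65
position: [0.4362, -0.1836, 0.018]
ee_rot: [0.684, 0.181, -0.683, 0.181]
ft_force: [-1.5, -0.5, 4.7]
grip_width: 0.148
pos [ 0.4362 -0.1836  0.018 ] jawdeg -60.3 q [-0.44  0.33  0.84  2.1  -0.33  0.84 -0.46] F [-1.5 -0.5  4.7] grip 0.148 t 22.6
SHIFT tool mm [ 0.  -0.2 -0.2] TURN [-0.003 -0.001 -0.001] | alt [ 3.14 -0.    0.  ] | world d mm [ 0.1  0.2 -0. ] downtilt [ 0.001 -0.    -1.   ]
clock: 23.05
position: [0.438, -0.1841, 0.1057]
ee_rot: [0.686, 0.18, -0.681, 0.182]
ft_force: [0.9, -1.0, -1.6]
grip_width: 0.144
pos [ 0.438  -0.1841  0.1057] jawdeg -60.4 q [-0.57  0.15  0.94  2.04 -0.14  1.02 -0.61] F [ 0.9 -1.  -1.6] grip 0.144 t 23.1
SHIFT tool mm [  25.6 -344.  -190.3] TURN [-0.929 -0.003 -0.006] | alt [ 2.21 -0.01  0.  ] | world d mm [ -4.6 393.1 -25.7] downtilt [ 0.006 -0.    -1.   ]
```

```bash
python3 -c "
from h import *
need(.4564,.1826,.1057,-.124)
"
```

```text
pos [ 0.438  -0.1841  0.1057] jawdeg -60.4 q [-0.57  0.15  0.94  2.04 -0.14  1.02 -0.61] F [ 0.9 -1.  -1.6] grip 0.144 t 23.1
SHIFT tool mm [ 1.000e-01 -3.096e+02 -1.974e+02] TURN [-0.929 -0.003 -0.006] | alt [ 2.21 -0.01  0.  ] | world d mm [ 18.4 366.7  -0. ] downtilt [ 0.006 -0.    -1.   ]
```

```bash
python3 -m handwheel '0 -38.7 -24.7 0 0 0 5;0 -38.7 -24.7 0 0 0 5;0 -38.7 -24.7 0 0 0 5;0 -38.7 -24.7 0 0 0 5;0 -38.7 -24.7 0 0 0 5;0 -38.7 -24.7 0 0 0 5;0 -38.7 -24.7 0 0 0 5;0 -38.7 -24.7 0 0 0 5' 60; python3 -m handwheel '0 0 0 -.133 0 0 5;0 0 0 -.133 0 0 5;0 0 0 -.133 0 0 5;0 0 0 -.133 0 0 5;0 0 0 -.133 0 0 5;0 0 0 -.132 0 0 5;0 0 0 -.132 -.003 -.006 5;0 0 0 0 0 0 5' 60;python3 -c "
from h import *
need(.4564,.1826,.06,-.124)
"
```

```text
clock: 23.85
position: [0.4537, 0.1853, 0.1017]
ee_rot: [-0.683, -0.181, 0.684, -0.181]
ft_force: [2.0, -0.4, -0.8]
grip_width: 0.148
clock: 24.65
position: [0.454, 0.1833, 0.1016]
ee_rot: [-0.527, -0.47, 0.532, -0.468]
ft_force: [0.7, 0.4, -1.4]
grip_width: 0.147
pos [0.454  0.1833 0.1016] jawdeg -7.0 q [-0.96  0.17  0.53  1.98 -0.1   1.02 -0.51] F [ 0.7  0.4 -1.4] grip 0.147 t 24.6
SHIFT tool mm [41.6  2.7  0.3] TURN [0.002 0.003 0.007] | alt [-3.14 -0.01  0.01] | world d mm [  2.4  -0.7 -41.6] downtilt [-0.007 -0.003 -1.   ]
```

```bash
python3 -m handwheel '20 2.7 .3 0 .003 .007 5;20 0 0 0 0 0 5;15 0 0 0 0 0 5;0 0 0 0 0 0 5;4 0 0 0 0 0 5;0 0 0 0 0 0 5' 60; python3 -m handwheel '2 0 0 0 0 0 5;0 0 0 0 0 0 5';python3 -m handwheel '1 0 0 0 0 0 5;0 0 0 0 0 0 5'
```

```text
clock: 25.25
position: [0.4571, 0.1828, 0.0436]
ee_rot: [0.531, 0.467, -0.53, 0.468]
ft_force: [-0.1, 0.0, -1.0]
grip_width: 0.151
clock: 25.45
position: [0.4572, 0.1829, 0.0417]
ee_rot: [0.531, 0.468, -0.53, 0.468]
ft_force: [-0.5, -0.6, -1.3]
grip_width: 0.147
clock: 25.65
position: [0.457, 0.1828, 0.0405]
ee_rot: [0.53, 0.468, -0.53, 0.468]
ft_force: [0.5, -0.2, -0.9]
grip_width: 0.148
```

```bash
python3 -m handwheel '1.5 0 0 0 0 0 5;0 0 0 0 0 0 5' 60; python3 -m handwheel '1 0 0 0 0 0 5;0 0 0 0 0 0 5';python3 -m handwheel '1 0 0 0 0 0 5;0 0 0 0 0 0 5'
```

```text
clock: 25.85
position: [0.4569, 0.1827, 0.0388]
ee_rot: [0.53, 0.468, -0.53, 0.468]
ft_force: [0.2, -0.1, -0.5]
grip_width: 0.15
clock: 26.05
position: [0.4571, 0.1827, 0.038]
ee_rot: [0.53, 0.468, -0.53, 0.468]
ft_force: [-0.4, -0.5, 1.5]
grip_width: 0.152
clock: 26.25
position: [0.4571, 0.1828, 0.0379]
ee_rot: [0.53, 0.468, -0.53, 0.468]
ft_force: [-6.4, -2.5, 17.2]
grip_width: 0.149
```

```bash
python3 -m handwheel '-1 0 0 0 0 0 35;0 0 0 0 0 0 35;-20 0 0 0 0 0 35;-35 0 0 0 0 0 35;-35 0 0 0 0 0 0;0 0 0 0 0 0 0;0 0 0 0 0 0 0' 40; python3 -c "
from h import *
c=cam('scene')
p=fit(.457,.1828,.02,1.447,names=('scene',),new=False)
cv2.imwrite('pics/s7.png',cv2.resize(c['color'][130:260,260:420],None,fx=4.5,fy=4.5,interpolation=cv2.INTER_CUBIC))
r=R.from_euler('z',p[2]).as_matrix()[:2,:2]
for q in ((.041,-.008),(-.008,.041)):
    e=p[:2]+r@np.array(q)+[.0005,.0005]; print(e); need(e[0],e[1],.12,p[2]-np.pi/2)
"
```

```text
clock: 26.95
position: [0.4571, 0.1831, 0.1282]
ee_rot: [0.531, 0.468, -0.529, 0.468]
ft_force: [-0.6, 0.0, -0.4]
grip_width: -0.0
fit [0.4577 0.1813 1.4398] cost 87.579 each [0.4577 0.1813 1.4387]
[0.47149457 0.22143196]
pos [0.4565 0.1827 0.1273] jawdeg -7.1 q [-0.98  0.13  0.54  1.96 -0.07  1.07 -0.53] F [ 0.1 -0.4  0.1] grip 0.002 t 27.0
SHIFT tool mm [  7.3  10.1 -40.2] TURN [ 0.007  0.    -0.001] | alt [-3.13  0.    0.  ] | world d mm [15.  38.7 -7.3] downtilt [ 0.001 -0.    -1.   ]
[0.41651286 0.17925362]
pos [0.4565 0.1827 0.1273] jawdeg -7.1 q [-0.98  0.13  0.54  1.96 -0.07  1.07 -0.53] F [ 0.1 -0.4  0.1] grip 0.002 t 27.0
SHIFT tool mm [  7.3 -39.3   8.4] TURN [ 0.007  0.    -0.001] | alt [-3.13  0.    0.  ] | world d mm [-40.   -3.5  -7.3] downtilt [ 0.001 -0.    -1.   ]
```

View pics/s7.png

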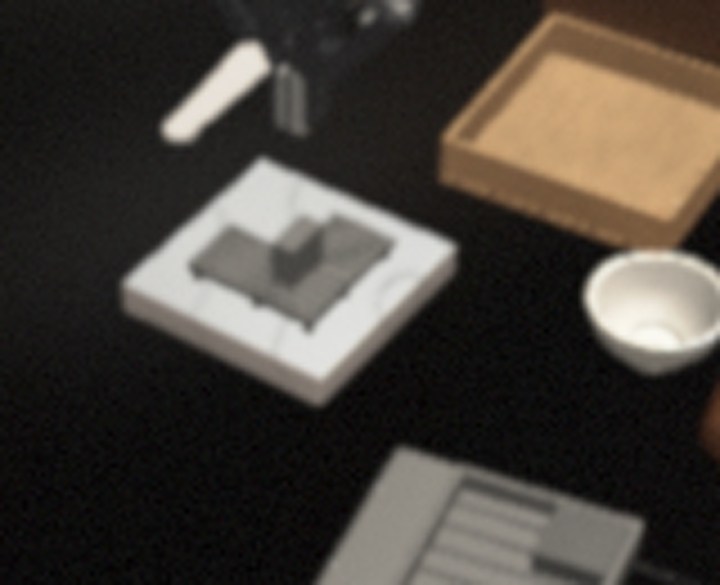

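```bash
python3 -m handwheel '0 10.1 -40.2 0 0 0 0;0 0 0 0 0 0 0;40 0 0 0 0 0 0;40 0 0 0 0 0 0;0 0 0 0 0 0 0;10 0 0 0 0 0 0;0 0 0 0 0 0 0'; python3 -c "
from h import *
need(.4715,.2214,.034,1.44-np.pi/2)"
```

```text
clock: 27.7
position: [0.4721, 0.2213, 0.0381]
ee_rot: [0.53, 0.468, -0.53, 0.468]
ft_force: [0.2, -0.1, 1.2]
grip_width: 0.004
pos [0.4721 0.2213 0.0381] jawdeg -7.1 q [-0.96  0.33  0.5   1.96 -0.2   0.9  -0.49] F [ 0.2 -0.1  1.2] grip 0.004 t 27.7
SHIFT tool mm [ 4.1 -0.6  0. ] TURN [ 0.007  0.    -0.001] | alt [-3.13  0.    0.  ] | world d mm [-0.6  0.1 -4.1] downtilt [ 0.001 -0.    -1.   ]
```

```bash
python3 -m handwheel '4.5 0 0 0 0 0 0;0 0 0 0 0 0 0'; python3 -m handwheel '1 0 0 0 0 0 0;0 0 0 0 0 0 0'; python3 -m handwheel '.5 0 0 0 0 0 0;0 0 0 0 0 0 0';python3 -m handwheel '.5 0 0 0 0 0 0;0 0 0 0 0 0 0';python3 -m handwheel '.5 0 0 0 0 0 0;0 0 0 0 0 0 0'
```

```text
clock: 27.9
position: [0.4724, 0.2217, 0.0341]
ee_rot: [0.531, 0.468, -0.529, 0.468]
ft_force: [-0.0, -0.6, -0.5]
grip_width: 0.002
clock: 28.1
position: [0.4722, 0.2216, 0.0328]
ee_rot: [0.531, 0.468, -0.529, 0.468]
ft_force: [-0.5, 0.6, -0.2]
grip_width: 0.0
clock: 28.3
position: [0.4721, 0.2215, 0.0322]
ee_rot: [0.531, 0.468, -0.53, 0.468]
ft_force: [-0.0, 0.1, 1.7]
grip_width: -0.002
clock: 28.5
position: [0.4722, 0.2215, 0.0321]
ee_rot: [0.531, 0.468, -0.53, 0.468]
ft_force: [-1.9, -0.9, 8.2]
grip_width: -0.002
clock: 28.7
position: [0.4722, 0.2215, 0.0319]
ee_rot: [0.531, 0.468, -0.53, 0.468]
ft_force: [-4.6, -1.7, 14.4]
grip_width: 0.0
```

```bash
python3 -m handwheel '-25 0 0 0 0 0 0;-30 0 0 0 0 0 0;0 0 0 0 0 0 0;0 -25 24.3 0 0 0 0;0 -25 24.3 0 0 0 0;0 0 0 0 0 0 0;25 0 0 0 0 0 0;22 0 0 0 0 0 0'; python3 -m handwheel '0 0 0 0 0 0 0;0 0 0 0 0 0 0'; python3 -c "
from h import *
need(.4165,.1793,.034,1.44-np.pi/2)"
```

```text
clock: 29.5
position: [0.4166, 0.1798, 0.0384]
ee_rot: [0.531, 0.468, -0.529, 0.468]
ft_force: [-0.1, 0.1, 0.4]
grip_width: 0.001
clock: 29.7
position: [0.4164, 0.1792, 0.039]
ee_rot: [-0.53, -0.468, 0.53, -0.469]
ft_force: [-0.4, -0.1, 1.0]
grip_width: -0.003
pos [0.4164 0.1792 0.039 ] jawdeg -7.1 q [-1.    0.18  0.53  2.13 -0.12  0.86 -0.52] F [-0.4 -0.1  1. ] grip -0.003 t 29.7
SHIFT tool mm [ 5.   0.1 -0.2] TURN [ 0.007  0.001 -0.001] | alt [-3.13  0.    0.  ] | world d mm [ 0.1  0.1 -5. ] downtilt [ 0.001 -0.001 -1.   ]
```

```bash
python3 -m handwheel '5 0 0 0 0 0 0;0 0 0 0 0 0 0'; python3 -m handwheel '1 0 0 0 0 0 0;0 0 0 0 0 0 0'; python3 -m handwheel '1 0 0 0 0 0 0;0 0 0 0 0 0 0';python3 -m handwheel '.5 0 0 0 0 0 0;0 0 0 0 0 0 0';python3 -m handwheel '.5 0 0 0 0 0 0;0 0 0 0 0 0 0'
```

```text
clock: 29.9
position: [0.4167, 0.1795, 0.0342]
ee_rot: [0.531, 0.468, -0.529, 0.468]
ft_force: [-0.4, 0.1, -0.6]
grip_width: -0.0
clock: 30.1
position: [0.4165, 0.1795, 0.0331]
ee_rot: [0.53, 0.468, -0.53, 0.468]
ft_force: [-0.2, 0.0, -1.3]
grip_width: -0.004
clock: 30.3
position: [0.4166, 0.1794, 0.0321]
ee_rot: [0.531, 0.468, -0.53, 0.468]
ft_force: [-0.7, 0.2, 2.3]
grip_width: -0.003
clock: 30.5
position: [0.4166, 0.1795, 0.032]
ee_rot: [0.531, 0.468, -0.53, 0.468]
ft_force: [-4.4, -1.7, 10.3]
grip_width: 0.001
clock: 30.7
position: [0.4166, 0.1795, 0.0319]
ee_rot: [0.531, 0.468, -0.53, 0.468]
ft_force: [-6.3, -2.6, 19.3]
grip_width: 0.001
```

```bash
python3 -m handwheel '-25 0 0 0 0 0 0;-35 0 0 0 0 0 0;-30 0 0 0 0 0 45;0 0 0 0 0 0 45;0 0 0 0 0 0 45'; python3 -c "
from h import *
c=cam('scene')
p=fit(.457,.1828,.02,1.447,names=('scene',),new=False)
need(p[0]+.001,p[1]+.0005,.07,p[2]-np.pi/2)
"
```

```text
clock: 31.2
position: [0.4164, 0.1796, 0.1211]
ee_rot: [0.531, 0.468, -0.529, 0.468]
ft_force: [-0.8, -0.1, -0.5]
grip_width: 0.51
fit [0.4577 0.1814 1.4377] cost 87.686 each [0.4577 0.1814 1.4377]
pos [0.4159 0.1792 0.1204] jawdeg -7.1 q [-1.03  0.04  0.54  2.06 -0.02  1.05 -0.61] F [ 0.3  0.3 -1.5] grip 0.531 t 31.2
SHIFT tool mm [50.4 42.1 -7.9] TURN [ 0.009  0.    -0.001] | alt [-3.13  0.    0.  ] | world d mm [ 42.8   2.6 -50.4] downtilt [ 0.001 -0.    -1.   ]
```

```bash
python3 -m handwheel '0 42.1 -7.9 .009 0 0 45;25 0 0 0 0 0 45;25 0 0 0 0 0 45;20 0 0 0 0 0 45;0 0 0 0 0 0 45;0 0 0 0 0 0 45'; python3 -c "
from h import *
need(.458,.182,.039,1.438-np.pi/2)
"
```

```text
clock: 31.85
position: [0.4587, 0.1814, 0.0505]
ee_rot: [-0.532, -0.465, 0.533, -0.466]
ft_force: [0.1, 0.9, 0.2]
grip_width: 0.531
pos [0.4587 0.1814 0.0505] jawdeg -7.6 q [-0.97  0.26  0.56  2.02 -0.17  0.91 -0.46] F [0.1 0.9 0.2] grip 0.531 t 31.9
SHIFT tool mm [11.5 -0.8 -0.5] TURN [-0.001  0.002 -0.   ] | alt [ 3.14 -0.   -0.  ] | world d mm [ -0.7   0.6 -11.5] downtilt [ 0.    -0.002 -1.   ]
```

```bash
python3 -m handwheel '11 -.8 -.5 0 0 0 40;0 0 0 0 0 0 40;0 0 0 0 0 0 5;0 0 0 0 0 0 5;0 0 0 0 0 0 5;0 0 0 0 0 0 5' 60; python3 -c "
from h import *
need(.458,.182,.039,1.438-np.pi/2)
"; python3 -m handwheel '-20 0 0 0 0 0 5;-35 0 0 0 0 0 5;-10 0 0 0 0 0 5;0 0 0 0 0 0 5' 60; python3 -c "
from h import *
t=np.array([.6449,-.0025]); r=R.from_euler('z',.0691).as_matrix()[:2,:2]
print(t+r@[.013,-.010])
need(*(t+r@[.013,-.010]),.10,.069+np.pi/2)
"
```

```text
clock: 32.45
position: [0.4587, 0.1828, 0.0405]
ee_rot: [0.533, 0.465, -0.531, 0.466]
ft_force: [-1.6, -0.2, 6.2]
grip_width: 0.148
pos [0.4587 0.1828 0.0405] jawdeg -7.6 q [-0.96  0.27  0.55  2.03 -0.18  0.88 -0.45] F [-1.6 -0.2  6.2] grip 0.148 t 32.5
SHIFT tool mm [ 1.5 -0.6  0.9] TURN [-0.    -0.001 -0.002] | alt [ 3.14 -0.    0.  ] | world d mm [-0.7 -0.8 -1.5] downtilt [ 0.002  0.001 -1.   ]
clock: 32.85
position: [0.4591, 0.1832, 0.1062]
ee_rot: [0.533, 0.465, -0.531, 0.466]
ft_force: [0.3, 1.1, -1.9]
grip_width: 0.147
[ 0.65855943 -0.01157855]
pos [0.4591 0.1832 0.1062] jawdeg -7.6 q [-1.    0.16  0.58  1.98 -0.11  1.02 -0.51] F [ 0.3  1.1 -1.9] grip 0.147 t 32.9
SHIFT tool mm [  6.5 223.5 166.6] TURN [ 1.369e+00 -4.000e-03 -1.000e-03] | alt [-1.77  0.   -0.  ] | world d mm [ 199.5 -194.7   -6.2] downtilt [ 0.004  0.002 -1.   ]
```

```bash
python3 -m handwheel '0 37.2 27.8 0 0 0 5;0 37.2 27.8 0 0 0 5;0 37.2 27.8 0 0 0 5;0 37.2 27.8 0 0 0 5;0 37.2 27.8 0 0 0 5;0 37.2 27.8 0 0 0 5;0 0 0 -.1475 0 0 5;0 0 0 -.1475 0 0 5' 60;python3 -m handwheel '0 0 0 -.1475 0 0 5;0 0 0 -.1475 0 0 5;0 0 0 -.1475 0 0 5;0 0 0 -.1475 0 0 5;0 0 0 -.1475 0 0 5;0 0 0 -.1475 0 0 5;0 0 0 -.1475 0 0 5;0 0 0 -.1475 0 0 5' 60;python3 -m handwheel '0 0 0 -.1475 0 0 5;0 0 0 -.1475 0 0 5;0 0 0 0 0 0 5' 60; python3 -c "
from h import *
need(.658,-.0111,.06,.069+np.pi/2)
"
```

```text
clock: 33.65
position: [0.6569, -0.0145, 0.1023]
ee_rot: [0.456, 0.54, -0.458, 0.539]
ft_force: [0.0, 0.2, -1.5]
grip_width: 0.144
clock: 34.45
position: [0.6565, -0.0123, 0.1029]
ee_rot: [0.078, 0.703, -0.079, 0.702]
ft_force: [-0.0, -0.1, -1.1]
grip_width: 0.148
clock: 34.75
position: [0.6565, -0.0123, 0.1032]
ee_rot: [-0.024, 0.707, 0.024, 0.706]
ft_force: [0.6, -0.4, -0.7]
grip_width: 0.145
pos [ 0.6565 -0.0123  0.1032] jawdeg 93.9 q [-0.26  0.5   0.28  1.53 -0.15  1.13  1.69] F [ 0.6 -0.4 -0.7] grip 0.145 t 34.8
SHIFT tool mm [43.2  1.1  1.6] TURN [-0.    -0.001 -0.   ] | alt [ 3.14 -0.    0.  ] | world d mm [  1.5   1.2 -43.2] downtilt [-0.001  0.    -1.   ]
```

```bash
python3 -m handwheel '20 1.1 1.6 0 0 0 5;20 0 0 0 0 0 5;15 0 0 0 0 0 5;0 0 0 0 0 0 5;0 0 0 0 0 0 5' 60; python3 -c "
from h import *
need(.658,-.0111,.03,.069+np.pi/2)
c=cam('scene')
cv2.imwrite('pics/s8.png',cv2.resize(c['color'][210:340,280:440],None,fx=4.5,fy=4.5,interpolation=cv2.INTER_CUBIC))
"
```

```text
clock: 35.25
position: [0.6589, -0.0112, 0.05]
ee_rot: [-0.023, 0.706, 0.023, 0.707]
ft_force: [0.6, 0.4, -0.5]
grip_width: 0.146
pos [ 0.6589 -0.0112  0.05  ] jawdeg 93.7 q [-0.25  0.56  0.27  1.56 -0.16  1.04  1.7 ] F [ 0.6  0.4 -0.5] grip 0.146 t 35.2
SHIFT tool mm [20.   0.2 -0.9] TURN [-0.004  0.001  0.   ] | alt [ 3.14  0.   -0.  ] | world d mm [ -0.9   0.1 -20. ] downtilt [ 0.001 -0.    -1.   ]
```

View pics/s8.png

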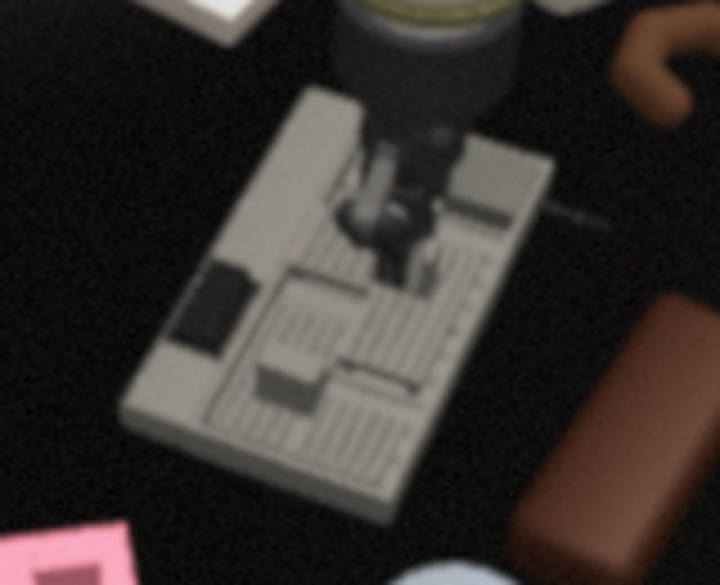

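```bash
python3 -m handwheel '10 .2 -.8 -.004 0 0 5;8 0 0 0 0 0 5;0 0 0 0 0 0 5;2 0 0 0 0 0 5;0 0 0 0 0 0 5' 60;python3 -m handwheel '2 0 0 0 0 0 5;0 0 0 0 0 0 5' ;python3 -m handwheel '1 0 0 0 0 0 5;0 0 0 0 0 0 5';python3 -m handwheel '1 0 0 0 0 0 5;0 0 0 0 0 0 5'
```

```text
clock: 35.8
position: [0.6582, -0.011, 0.0302]
ee_rot: [-0.025, 0.706, 0.025, 0.707]
ft_force: [0.2, -0.7, -1.3]
grip_width: 0.148
clock: 36.0
position: [0.6582, -0.011, 0.0282]
ee_rot: [-0.025, 0.706, 0.025, 0.707]
ft_force: [-0.8, -0.4, -0.5]
grip_width: 0.146
clock: 36.2
position: [0.6582, -0.011, 0.0272]
ee_rot: [-0.025, 0.706, 0.025, 0.707]
ft_force: [0.6, 0.4, -0.9]
grip_width: 0.147
clock: 36.4
position: [0.6584, -0.011, 0.0266]
ee_rot: [-0.025, 0.706, 0.025, 0.707]
ft_force: [-2.2, -0.0, 3.0]
grip_width: 0.147
```

```bash
python3 -m handwheel '0 0 0 0 0 0 35;0 0 0 0 0 0 35;-20 0 0 0 0 0 35;-40 0 0 0 0 0 35;-40 0 0 0 0 0 35;0 0 -40 0 0 0 45;0 -25 -40 0 0 0 45;0 -25 -40 0 0 0 45' 40; python3 -c "
from h import *
c=cam('scene');t=cam('top')
cv2.imwrite('pics/s9.png',cv2.resize(c['color'][210:340,280:440],None,fx=4.5,fy=4.5,interpolation=cv2.INTER_CUBIC))
fit(.637,-.0791,.006,.069,names=('scene',),new=False)
fit(.6580,-.0111,.006,.069+np.pi,names=('scene',),new=False)
fit(.4515,-.3141,0,-.05,new=False)
need(.4524,-.3138,.10,-.05+np.pi/2)
"
```

```text
clock: 37.2
position: [0.5407, -0.0693, 0.1262]
ee_rot: [-0.026, 0.706, 0.025, 0.707]
ft_force: [0.9, -1.8, 0.6]
grip_width: 0.526
fit [ 0.637  -0.0793  0.0745] cost 86.767 each [ 0.637  -0.0793  0.0748]
fit [ 0.6599 -0.0124  3.217 ] cost 88.689 each [ 0.6599 -0.0124  3.217 ]
fit [ 0.4319 -0.331  -0.2612] cost 12.364 each [ 0.4333 -0.3306 -0.2691] [ 0.4317 -0.331  -0.2623]
pos [ 0.5373 -0.0741  0.1259] jawdeg 93.7 q [-0.23  0.24  0.32  1.83 -0.08  1.09  1.76] F [1.3 0.2 0.7] grip 0.529 t 37.3
SHIFT tool mm [  26.2 -233.8  -99.9] TURN [ 0.114 -0.001  0.001] | alt [-3.03 -0.   -0.  ] | world d mm [ -84.9 -239.7  -25.9] downtilt [-0.001 -0.001 -1.   ]
```

View pics/s9.png

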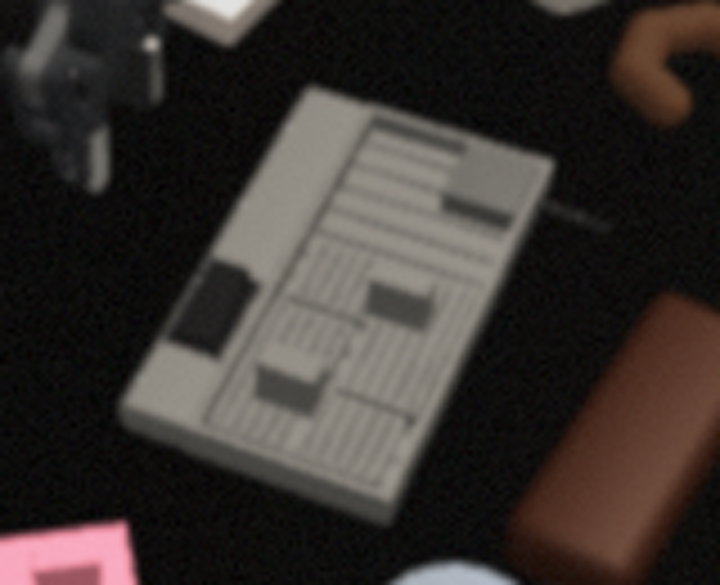

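```bash
python3 -c "
from h import *
need(.4325,-.331,.10,-.262+np.pi/2)
"
```

```text
pos [ 0.5373 -0.0741  0.1259] jawdeg 93.7 q [-0.23  0.24  0.32  1.83 -0.08  1.09  1.76] F [1.3 0.2 0.7] grip 0.529 t 37.3
SHIFT tool mm [  26.2 -249.7 -120.9] TURN [ 0.326 -0.001  0.001] | alt [-2.82 -0.   -0.  ] | world d mm [-104.8 -256.9  -25.9] downtilt [-0.001 -0.001 -1.   ]
```

```bash
python3 -m handwheel '0 -41.6 -20.2 0 0 0 45;0 -41.6 -20.2 0 0 0 45;0 -41.6 -20.2 0 0 0 45;0 -41.6 -20.2 0 0 0 45;0 -41.6 -20.2 0 0 0 45;0 -41.6 -20.2 0 0 0 45;13 0 0 .14 0 0 45;13 0 0 .14 0 0 45';python3 -m handwheel '0 0 0 .046 0 0 45;0 0 0 0 0 0 45;0 0 0 0 0 0 45'; python3 -c "
from h import *
c=cam('scene');p=fit(.4319,-.331,0,-.262,names=('scene',),new=False)
need(p[0]+.001,p[1]+.0004,.06,p[2]+np.pi/2)
"
```

```text
clock: 38.1
position: [0.438, -0.3287, 0.1001]
ee_rot: [0.077, 0.702, -0.077, 0.704]
ft_force: [0.5, 1.6, -1.0]
grip_width: 0.524
clock: 38.4
position: [0.4389, -0.3268, 0.1002]
ee_rot: [0.089, 0.701, -0.09, 0.702]
ft_force: [0.2, 0.2, 0.3]
grip_width: 0.528
fit [ 0.4318 -0.3311 -0.2635] cost 28.724 each [ 0.4316 -0.331  -0.2606]
pos [ 0.4389 -0.3268  0.1003] jawdeg 75.5 q [ 0.1   0.3   0.54  1.85 -0.17  1.04  2.02] F [ 0.4  0.5 -0.7] grip 0.526 t 38.5
SHIFT tool mm [40.3 -5.3 -5.1] TURN [ 0.01   0.002 -0.   ] | alt [-3.13  0.    0.  ] | world d mm [ -6.1  -3.9 -40.3] downtilt [ 0.002 -0.    -1.   ]
```

```bash
python3 -m handwheel '20 -5.3 -5.1 .01 0 0 45;20 0 0 0 0 0 45;25 0 0 0 0 0 45;0 0 0 0 0 0 45'; python3 -c "
from h import *
need(.4326,-.3307,.018,-.262+np.pi/2)
"
```

```text
clock: 38.85
position: [0.4309, -0.3295, 0.0327]
ee_rot: [0.094, 0.702, -0.093, 0.7]
ft_force: [-0.3, 0.4, 0.4]
grip_width: 0.523
pos [ 0.4309 -0.3295  0.0327] jawdeg 74.8 q [ 0.13  0.39  0.51  1.9  -0.24  0.91  2.07] F [-0.3  0.4  0.4] grip 0.523 t 38.9
SHIFT tool mm [14.7 -0.7  2. ] TURN [-0.003 -0.003 -0.001] | alt [ 3.14 -0.    0.  ] | world d mm [  1.7  -1.2 -14.7] downtilt [-0.002  0.002 -1.   ]
```

```bash
python3 -m handwheel '13 -.7 1.5 0 0 0 45;0 0 0 0 0 0 45;0 0 0 0 0 0 5;0 0 0 0 0 0 5;0 0 0 0 0 0 5;0 0 0 0 0 0 5' 60; python3 -c "
from h import *
need(.4326,-.3307,.018,-.262+np.pi/2)
"; python3 -m handwheel '-20 0 0 0 0 0 5;-35 0 0 0 0 0 5;-35 0 0 0 0 0 5;0 0 0 0 0 0 5' 60; python3 -c "
from h import *
need(.4326,.1856,.10,-.124+np.pi/2)
"
```

```text
clock: 39.45
position: [0.4342, -0.3322, 0.023]
ee_rot: [0.094, 0.7, -0.094, 0.702]
ft_force: [-0.8, -0.2, 6.6]
grip_width: 0.144
pos [ 0.4342 -0.3322  0.023 ] jawdeg 74.8 q [ 0.14  0.41  0.5   1.9  -0.25  0.89  2.08] F [-0.8 -0.2  6.6] grip 0.144 t 39.5
SHIFT tool mm [ 4.9  1.1 -2. ] TURN [-0.004  0.003  0.   ] | alt [ 3.14  0.   -0.  ] | world d mm [-1.6  1.5 -5. ] downtilt [ 0.003 -0.001 -1.   ]
clock: 39.85
position: [0.4356, -0.3333, 0.1165]
ee_rot: [0.093, 0.698, -0.095, 0.704]
ft_force: [0.7, -0.5, -2.2]
grip_width: 0.144
pos [ 0.4356 -0.3333  0.1165] jawdeg 74.8 q [ 0.1   0.28  0.55  1.84 -0.17  1.07  2.01] F [ 0.7 -0.5 -2.2] grip 0.144 t 39.9
SHIFT tool mm [  14.8  499.8 -139.4] TURN [-0.142  0.008  0.002] | alt [ 3.    0.   -0.01] | world d mm [ -3.  518.9 -16.5] downtilt [ 0.008 -0.003 -1.   ]
```

```bash
python3 -m handwheel '0 45.4 -12.7 0 0 0 5;0 45.4 -12.7 0 0 0 5;0 45.4 -12.7 0 0 0 5;0 45.4 -12.7 0 0 0 5;0 45.4 -12.7 0 0 0 5;0 45.4 -12.7 0 0 0 5;0 45.4 -12.7 0 0 0 5;0 45.4 -12.7 0 0 0 5' 60; python3 -c "
from h import *
need(.4326,.1856,.10,-.124+np.pi/2)
"
```

```text
clock: 40.65
position: [0.4301, 0.0473, 0.1116]
ee_rot: [0.094, 0.7, -0.094, 0.701]
ft_force: [1.1, -1.0, -2.2]
grip_width: 0.148
pos [0.4301 0.0473 0.1116] jawdeg 74.8 q [-0.43  0.01  0.21  2.1  -0.    1.03  1.09] F [ 1.1 -1.  -2.2] grip 0.148 t 40.6
SHIFT tool mm [ 11.6 134.1 -33.9] TURN [-0.142  0.001 -0.   ] | alt [ 3. -0. -0.] | world d mm [  2.5 138.3 -11.6] downtilt [ 0.001  0.    -1.   ]
```

```bash
python3 -m handwheel '0 44.7 -11.3 0 0 0 5;0 44.7 -11.3 0 0 0 5;0 44.7 -11.3 0 0 0 5;0 0 0 -.142 0 0 5;0 0 0 0 0 0 5;20 0 0 0 0 0 5;20 0 0 0 0 0 5;0 0 0 0 0 0 5' 60; python3 -c "
from h import *
need(.4326,.1856,.06,-.124+np.pi/2)
"
```

```text
clock: 41.45
position: [0.4318, 0.1816, 0.0695]
ee_rot: [0.044, 0.707, -0.046, 0.705]
ft_force: [-1.1, 0.4, -1.9]
grip_width: 0.149
pos [0.4318 0.1816 0.0695] jawdeg 82.6 q [-0.57  0.16  0.08  2.04 -0.01  0.94  0.96] F [-1.1  0.4 -1.9] grip 0.149 t 41.5
SHIFT tool mm [9.5 4.1 0.3] TURN [-0.005 -0.002  0.003] | alt [3.14 0.   0.  ] | world d mm [ 0.8  4.  -9.5] downtilt [-0.003 -0.003 -1.   ]
```

```bash
python3 -m handwheel '10 4 .3 -.005 0 .003 5;10 0 0 0 0 0 5;0 0 0 0 0 0 5;2 0 0 0 0 0 5;0 0 0 0 0 0 5' 60;python3 -m handwheel '2 0 0 0 0 0 5;0 0 0 0 0 0 5' ;python3 -m handwheel '1.5 0 0 0 0 0 5;0 0 0 0 0 0 5';python3 -m handwheel '1 0 0 0 0 0 5;0 0 0 0 0 0 5'
```

```text
clock: 41.95
position: [0.4344, 0.1877, 0.0501]
ee_rot: [0.043, 0.705, -0.041, 0.707]
ft_force: [0.3, -0.1, -1.4]
grip_width: 0.143
clock: 42.15
position: [0.4343, 0.1877, 0.0479]
ee_rot: [0.043, 0.705, -0.041, 0.706]
ft_force: [1.4, -0.6, -1.2]
grip_width: 0.145
clock: 42.35
position: [0.4342, 0.1877, 0.0463]
ee_rot: [0.043, 0.705, -0.041, 0.706]
ft_force: [-0.4, 0.0, -1.2]
grip_width: 0.145
clock: 42.55
position: [0.4342, 0.1877, 0.0453]
ee_rot: [0.043, 0.705, -0.041, 0.706]
ft_force: [0.1, -0.3, -1.9]
grip_width: 0.143
```

```bash
python3 -m handwheel '1.5 0 0 0 0 0 5;0 0 0 0 0 0 5' ;python3 -m handwheel '1 0 0 0 0 0 5;0 0 0 0 0 0 5';python3 -m handwheel '.7 0 0 0 0 0 5;0 0 0 0 0 0 5'
```

```text
clock: 42.75
position: [0.4342, 0.1876, 0.0437]
ee_rot: [0.043, 0.705, -0.041, 0.706]
ft_force: [0.4, -0.0, -1.6]
grip_width: 0.145
clock: 42.95
position: [0.4344, 0.1878, 0.043]
ee_rot: [0.043, 0.705, -0.041, 0.706]
ft_force: [-0.1, 0.1, -0.0]
grip_width: 0.143
clock: 43.15
position: [0.4344, 0.1878, 0.0428]
ee_rot: [0.043, 0.705, -0.041, 0.706]
ft_force: [-2.8, -1.2, 8.0]
grip_width: 0.143
```

```bash
python3 -m handwheel '-.5 0 0 0 0 0 35;0 0 0 0 0 0 35;-20 0 0 0 0 0 35;-35 0 0 0 0 0 35;-30 0 0 0 0 0 0;0 0 0 0 0 0 0;0 0 0 0 0 0 0' 40; python3 -c "
from h import *
c=cam('scene')
p=fit(.4342,.1877,.02,-.124,names=('scene',),new=False)
r=R.from_euler('z',p[2]).as_matrix()[:2,:2]
for q in ((.041,-.008),(-.008,.041)):
    e=p[:2]+r@np.array(q)+[.001,.0005]; print(e); need(e[0],e[1],.034,p[2]+np.pi/2)
"
```

```text
clock: 43.85
position: [0.4344, 0.1877, 0.128]
ee_rot: [0.043, 0.705, -0.041, 0.707]
ft_force: [0.1, -0.5, 0.2]
grip_width: -0.001
fit [ 0.4321  0.1878 -0.1199] cost 82.274 each [ 0.432   0.1878 -0.1204]
[0.47280544 0.17544188]
pos [0.4339 0.1873 0.1271] jawdeg 83.2 q [-0.57  0.09  0.07  1.99 -0.01  1.07  0.96] F [ 1.3 -0.2 -0.6] grip -0.002 t 43.9
SHIFT tool mm [93.2 -7.5 40. ] TURN [ 0.001  0.001 -0.003] | alt [-3.14  0.    0.  ] | world d mm [ 38.9 -11.9 -93.1] downtilt [ 0.001  0.003 -1.   ]
[0.43002064 0.22995298]
pos [0.4339 0.1873 0.1271] jawdeg 83.2 q [-0.57  0.09  0.07  1.99 -0.01  1.07  0.96] F [ 1.3 -0.2 -0.6] grip -0.002 t 43.9
SHIFT tool mm [93.2 41.6 -9. ] TURN [ 0.001  0.001 -0.003] | alt [-3.14  0.    0.  ] | world d mm [ -3.9  42.6 -93.1] downtilt [ 0.001  0.003 -1.   ]
```

```bash
python3 -m handwheel '0 -7.5 40 0 0 0 0;0 0 0 0 0 0 0;40 0 0 0 0 0 0;40 0 0 0 0 0 0;0 0 0 0 0 0 0;8 0 0 0 0 0 0;0 0 0 0 0 0 0;0 0 0 0 0 0 0'; python3 -c "
from h import *
need(.4728,.1754,.034,-.12+np.pi/2)"; python3 -m handwheel '4.5 0 0 0 0 0 0;0 0 0 0 0 0 0'; python3 -m handwheel '1 0 0 0 0 0 0;0 0 0 0 0 0 0'
```

```text
clock: 44.7
position: [0.4739, 0.1759, 0.0411]
ee_rot: [0.043, 0.705, -0.041, 0.707]
ft_force: [0.3, -0.8, 0.3]
grip_width: -0.0
pos [0.4739 0.1759 0.0411] jawdeg 83.2 q [-0.53  0.27  0.1   1.98 -0.04  0.89  1.04] F [ 0.3 -0.8  0.3] grip -0.0 t 44.7
SHIFT tool mm [ 7.1 -0.7 -1.1] TURN [ 0.001  0.003 -0.004] | alt [-3.14  0.01  0.  ] | world d mm [-1.1 -0.5 -7.1] downtilt [ 0.004  0.004 -1.   ]
clock: 44.9
position: [0.4733, 0.1757, 0.0355]
ee_rot: [0.043, 0.705, -0.041, 0.707]
ft_force: [-0.1, 0.0, 0.3]
grip_width: -0.006
clock: 45.1
position: [0.4732, 0.1756, 0.0343]
ee_rot: [0.043, 0.705, -0.041, 0.706]
ft_force: [0.6, -0.6, 0.9]
grip_width: 0.002
```

```bash
for i in 1 ; do :; done; python3 -m handwheel '1.3 0 0 0 0 0 0;0 0 0 0 0 0 0'; python3 -m handwheel '1 0 0 0 0 0 0;0 0 0 0 0 0 0';python3 -m handwheel '.5 0 0 0 0 0 0;0 0 0 0 0 0 0';python3 -m handwheel '.5 0 0 0 0 0 0;0 0 0 0 0 0 0'
```

```text
clock: 45.3
position: [0.4731, 0.1755, 0.0328]
ee_rot: [0.043, 0.705, -0.041, 0.706]
ft_force: [0.4, -0.5, 0.2]
grip_width: 0.003
clock: 45.5
position: [0.4732, 0.1756, 0.0319]
ee_rot: [0.043, 0.705, -0.041, 0.706]
ft_force: [0.9, 0.4, 0.1]
grip_width: 0.001
clock: 45.7
position: [0.4733, 0.1756, 0.0315]
ee_rot: [0.043, 0.705, -0.041, 0.707]
ft_force: [-0.1, 0.3, 1.0]
grip_width: 0.002
clock: 45.9
position: [0.4732, 0.1756, 0.031]
ee_rot: [0.043, 0.705, -0.041, 0.706]
ft_force: [1.1, -0.6, 0.7]
grip_width: 0.001
```

```bash
python3 -m handwheel '1 0 0 0 0 0 0;0 0 0 0 0 0 0'; python3 -m handwheel '1 0 0 0 0 0 0;0 0 0 0 0 0 0';python3 -m handwheel '.5 0 0 0 0 0 0;0 0 0 0 0 0 0';python3 -m handwheel '.5 0 0 0 0 0 0;0 0 0 0 0 0 0'
```

```text
clock: 46.1
position: [0.4731, 0.1756, 0.0298]
ee_rot: [0.043, 0.705, -0.041, 0.706]
ft_force: [0.9, 0.6, 0.4]
grip_width: -0.002
clock: 46.3
position: [0.4733, 0.1756, 0.029]
ee_rot: [0.043, 0.705, -0.041, 0.707]
ft_force: [0.5, -0.4, 1.9]
grip_width: 0.002
clock: 46.5
position: [0.4734, 0.1756, 0.0288]
ee_rot: [0.043, 0.705, -0.041, 0.707]
ft_force: [0.7, -0.1, 6.0]
grip_width: 0.007
clock: 46.7
position: [0.4734, 0.1756, 0.0286]
ee_rot: [0.043, 0.705, -0.041, 0.707]
ft_force: [-2.4, -1.4, 9.6]
grip_width: 0.001
```

```bash
python3 -m handwheel '-25 0 0 0 0 0 0;-35 0 0 0 0 0 0;-35 0 0 0 0 0 45;0 0 0 0 0 0 45;0 0 0 0 0 0 45'; python3 -c "
from h import *
c=cam('scene')
p=fit(.432,.1878,.02,-.124,names=('scene',),new=False)
need(p[0]+.001,p[1]+.0005,.07,p[2]+np.pi/2)
cv2.imwrite('pics/s10.png',cv2.resize(c['color'][130:260,260:420],None,fx=4.5,fy=4.5,interpolation=cv2.INTER_CUBIC))
"
```

```text
clock: 47.2
position: [0.473, 0.1755, 0.1232]
ee_rot: [0.043, 0.705, -0.041, 0.707]
ft_force: [-0.9, 0.7, -1.5]
grip_width: 0.504
fit [ 0.4317  0.1877 -0.1188] cost 82.893 each [ 0.4317  0.1877 -0.1188]
pos [0.4724 0.1752 0.1223] jawdeg 83.2 q [-0.54  0.16  0.11  1.92 -0.02  1.07  1.02] F [-0.1  0.1 -0.4] grip 0.527 t 47.2
SHIFT tool mm [ 52.3   8.1 -41. ] TURN [ 0.     0.001 -0.003] | alt [-3.14  0.    0.  ] | world d mm [-39.7  13.  -52.3] downtilt [ 0.001  0.003 -1.   ]
```

View pics/s10.png

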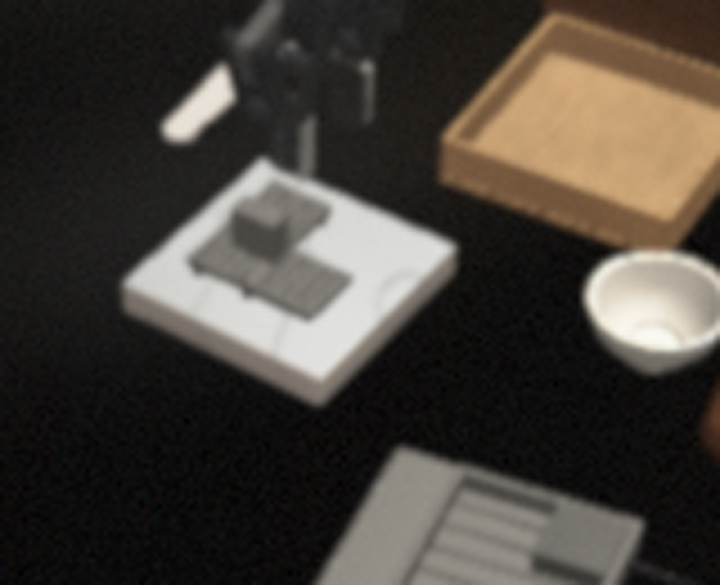

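```bash
python3 -m handwheel '0 8.1 -41 0 0 0 45;25 0 0 0 0 0 45;25 0 0 0 0 0 45;22 0 0 0 0 0 45;0 0 0 0 0 0 45;0 0 0 0 0 0 45'; python3 -c "
from h import *
need(.4327,.1882,.039,-.119+np.pi/2)
"
```

```text
clock: 47.85
position: [0.4327, 0.188, 0.0504]
ee_rot: [0.043, 0.706, -0.041, 0.706]
ft_force: [0.2, -0.5, 1.3]
grip_width: 0.529
pos [0.4327 0.188  0.0504] jawdeg 83.2 q [-0.58  0.19  0.08  2.05 -0.02  0.9   0.96] F [ 0.2 -0.5  1.3] grip 0.529 t 47.9
SHIFT tool mm [11.4  0.1 -0. ] TURN [ 0.    -0.    -0.002] | alt [-3.14  0.   -0.  ] | world d mm [ -0.    0.2 -11.4] downtilt [-0.     0.002 -1.   ]
```

```bash
python3 -m handwheel '12 0 0 0 0 0 45;0 0 0 0 0 0 45;0 0 0 0 0 0 5;0 0 0 0 0 0 5;0 0 0 0 0 0 5;0 0 0 0 0 0 5' 60; python3 -m handwheel '-20 0 0 0 0 0 5;-35 0 0 0 0 0 5;-30 0 0 0 0 0 5;0 0 0 0 0 0 5' 60; python3 -c "
from h import *
need(.5365,.3766,.12,-.046+np.pi/2)
"
```

```text
clock: 48.45
position: [0.4338, 0.1887, 0.0395]
ee_rot: [0.043, 0.705, -0.041, 0.707]
ft_force: [0.4, 0.7, 5.0]
grip_width: 0.147
clock: 48.85
position: [0.4352, 0.1892, 0.1276]
ee_rot: [0.044, 0.703, -0.04, 0.708]
ft_force: [0.4, 0.8, -1.6]
grip_width: 0.146
pos [0.4352 0.1892 0.1276] jawdeg 83.2 q [-0.58  0.08  0.08  1.99 -0.01  1.06  0.95] F [ 0.4  0.8 -1.6] grip 0.146 t 48.9
SHIFT tool mm [  9.5 198.   78.3] TURN [-0.073  0.007 -0.007] | alt [ 3.07 -0.01 -0.01] | world d mm [101.3 187.4  -7.6] downtilt [ 0.007  0.006 -1.   ]
```

```bash
python3 -m handwheel '0 39.6 15.7 0 0 0 5;0 39.6 15.7 0 0 0 5;0 39.6 15.7 0 0 0 5;0 39.6 15.7 0 0 0 5;0 39.6 15.7 0 0 0 5;0 0 0 -.073 0 0 5;0 0 0 0 0 0 5' 60; python3 -c "
from h import *
need(.5365,.3766,.06,-.046+np.pi/2)
c=cam('scene')
cv2.imwrite('pics/s11.png',cv2.resize(c['color'][80:260,260:480],None,fx=3.5,fy=3.5,interpolation=cv2.INTER_CUBIC))
"
```

```text
clock: 49.55
position: [0.534, 0.3759, 0.1224]
ee_rot: [0.016, 0.707, -0.015, 0.707]
ft_force: [0.4, -0.5, -1.8]
grip_width: 0.144
pos [0.534  0.3759 0.1224] jawdeg 87.5 q [-0.7   0.46  0.02  1.51 -0.01  1.16  0.85] F [ 0.4 -0.5 -1.8] grip 0.144 t 49.5
SHIFT tool mm [62.4  0.7  2.5] TURN [ 0.003 -0.001 -0.001] | alt [-3.14  0.   -0.  ] | world d mm [  2.5   0.7 -62.4] downtilt [-0.     0.001 -1.   ]
```

View pics/s11.png

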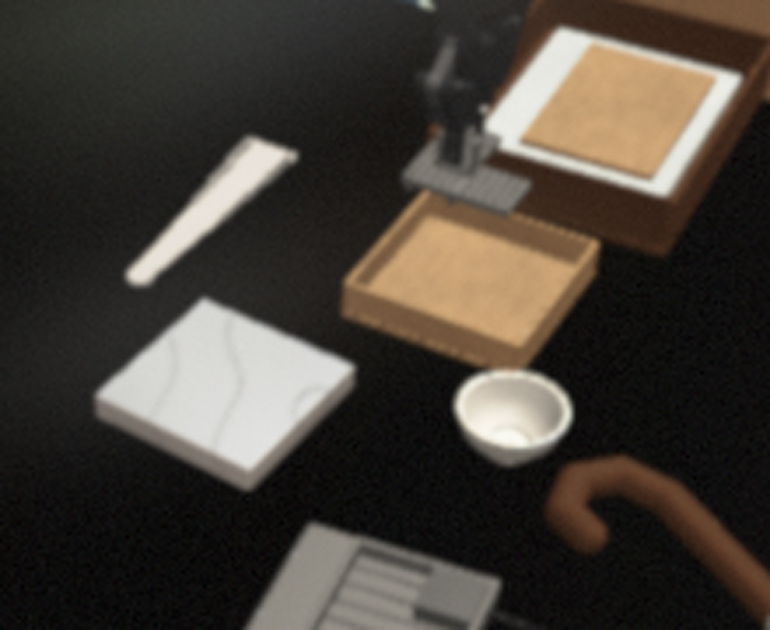

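```bash
python3 -m handwheel '25 .7 2.5 0 0 0 5;25 0 0 0 0 0 5;20 0 0 0 0 0 5;15 0 0 0 0 0 5;0 0 0 0 0 0 5;7 0 0 0 0 0 5;0 0 0 0 0 0 5' 60; python3 -m handwheel '3 0 0 0 0 0 5;0 0 0 0 0 0 5';  python3 -m handwheel '2 0 0 0 0 0 5;0 0 0 0 0 0 5'
```

```text
clock: 50.3
position: [0.5375, 0.3763, 0.0329]
ee_rot: [0.017, 0.706, -0.015, 0.708]
ft_force: [-0.6, 0.0, -1.9]
grip_width: 0.149
clock: 50.5
position: [0.5375, 0.3765, 0.0299]
ee_rot: [0.017, 0.706, -0.015, 0.708]
ft_force: [0.2, 0.6, -0.9]
grip_width: 0.149
clock: 50.7
position: [0.5373, 0.3764, 0.0276]
ee_rot: [0.017, 0.706, -0.015, 0.708]
ft_force: [0.5, 0.8, -1.1]
grip_width: 0.146
```

```bash
python3 -m handwheel '2 0 0 0 0 0 5;0 0 0 0 0 0 5';  python3 -m handwheel '1.5 0 0 0 0 0 5;0 0 0 0 0 0 5'; python3 -m handwheel '0 0 0 0 0 0 35;0 0 0 0 0 0 35;-20 0 0 0 0 0 35;-40 0 0 0 0 0 35;-40 0 0 0 0 0 35;-20 -40 0 0 0 0 35;0 -40 0 0 0 0 35;0 0 0 0 0 0 35' 40;  python3 -c "
from h import *
c=cam('scene');t=cam('top')
cv2.imwrite('pics/s12.png',cv2.resize(c['color'][80:330,260:480],None,fx=2.4,fy=2.4,interpolation=cv2.INTER_CUBIC))
W=world(c)
# rocker heights
tr=np.array([.6449,-.0025]); r=R.from_euler('z',.0691).as_matrix()[:2,:2]
q=(W[...,:2]-tr)@r
m=(abs(q[...,0]+.064)<.009)&(W[...,2]<.05)
for y in np.arange(-.09,.02,.004):
    k=m&(abs(q[...,1]-y)<.002); z=W[...,2][k]; g=c['color'][k].mean() if k.any() else 0
    print(round(y,3),k.sum(),(np.median(z)*1000).round(1) if len(z) else None,round(g))
"
```

```text
clock: 50.9
position: [0.5372, 0.3763, 0.0253]
ee_rot: [0.017, 0.706, -0.015, 0.707]
ft_force: [0.3, -0.6, -1.8]
grip_width: 0.146
clock: 51.1
position: [0.5373, 0.3763, 0.0239]
ee_rot: [0.017, 0.706, -0.015, 0.707]
ft_force: [-0.4, 0.0, -2.8]
grip_width: 0.143
clock: 51.9
position: [0.5355, 0.2898, 0.1454]
ee_rot: [0.019, 0.705, -0.018, 0.708]
ft_force: [0.2, 0.1, -0.7]
grip_width: 0.411
-0.09 13 18.5 141
-0.086 12 18.2 141
-0.082 15 17.7 141
-0.078 13 19.1 141
-0.074 11 18.7 138
-0.07 22 19.1 85
-0.066 26 22.4 40
-0.062 17 26.0 32
-0.058 13 26.7 33
-0.054 13 27.8 33
-0.05 15 28.2 33
-0.046 17 28.1 34
-0.042 15 30.1 35
-0.038 15 29.9 34
-0.034 16 30.8 34
-0.03 14 31.9 39
-0.026 9 32.2 57
-0.022 1 30.8 81
-0.018 2 18.6 98
-0.014 6 19.0 119
-0.01 9 17.7 132
-0.006 11 16.9 140
-0.002 13 17.9 141
0.002 10 18.2 140
0.006 20 18.4 140
0.01 6 17.4 141
0.014 14 17.6 141
0.018 14 17.7 140
```

View pics/s12.png

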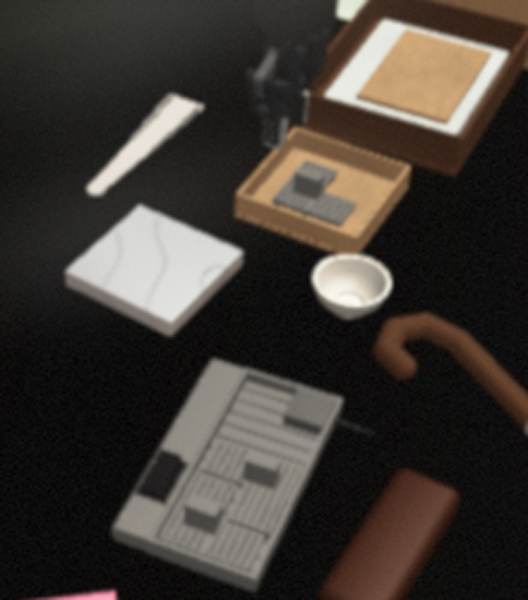

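```bash
python3 -c "
from h import *
c=cam('scene');t=cam('top')
cv2.imwrite('pics/full.png',np.hstack([cv2.resize(c['color'],(400,300)),cv2.resize(t['color'],(400,300))]))
for n in ('scene','top'):
    for d in cams.outline_of(n,'plate_A_grip'): print(n,d['conf'],d['box'])
tr=np.array([.6449,-.0025]); r=R.from_euler('z',.0691).as_matrix()[:2,:2]
e=tr+r@[-.064,-.0295]+[.001,.0005]; print(e); need(e[0],e[1],.06,.069+np.pi/2)
"
```

```text
scene 0.78 [346.9, 262.7, 38.2, 41.2]
top 0.9 [310.5, 184.9, 28.6, 33.5]
top 0.26 [144.0, 310.3, 39.5, 16.0]
top 0.17 [421.4, 180.5, 12.7, 17.5]
[ 0.58408956 -0.03584848]
pos [0.533  0.2975 0.1436] jawdeg 87.5 q [-0.62  0.36  0.04  1.62 -0.02  1.16  0.96] F [-0.8  0.8  0.9] grip 0.41 t 52.2
SHIFT tool mm [  82.6 -331.    65.6] TURN [-0.113  0.001 -0.003] | alt [ 3.03 -0.   -0.  ] | world d mm [  51.1 -333.3  -83.6] downtilt [ 0.001  0.003 -1.   ]
```

View pics/full.png

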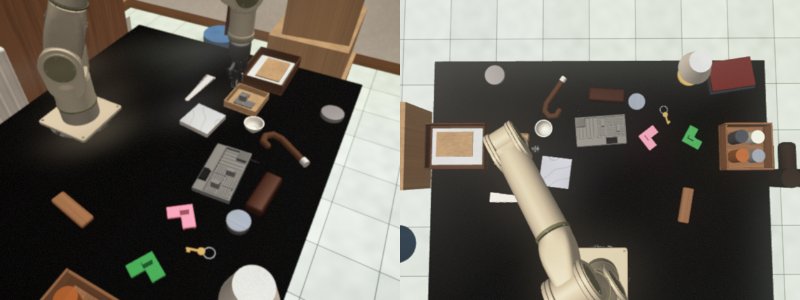

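```bash
python3 -m handwheel '0 -41.4 8.2 0 0 0 0;0 -41.4 8.2 0 0 0 0;0 -41.4 8.2 0 0 0 0;0 -41.4 8.2 0 0 0 0;0 -41.4 8.2 0 0 0 0;0 -41.4 8.2 0 0 0 0;0 -41.4 8.2 0 0 0 0;0 -41.4 8.2 0 0 0 0'; python3 -m handwheel '0 0 0 -.113 0 0 0;0 0 0 0 0 0 0;30 0 0 0 0 0 0;30 0 0 0 0 0 0;0 0 0 0 0 0 0'; python3 -c "
from h import *
need(.5841,-.0365,.05,.069+np.pi/2)
"
```

```text
clock: 53.0
position: [0.5842, -0.0384, 0.1429]
ee_rot: [0.017, 0.706, -0.015, 0.708]
ft_force: [0.7, 0.5, 0.2]
grip_width: -0.001
clock: 53.5
position: [0.5814, -0.0353, 0.0791]
ee_rot: [-0.023, 0.708, 0.025, 0.705]
ft_force: [-0.4, 0.5, 0.2]
grip_width: 0.002
pos [ 0.5814 -0.0353  0.0791] jawdeg 93.9 q [-0.17  0.37  0.19  1.75 -0.08  1.03  1.69] F [-0.4  0.5  0.2] grip 0.002 t 53.5
SHIFT tool mm [29.1 -1.5  2.8] TURN [-0.001 -0.005 -0.004] | alt [ 3.14 -0.01  0.01] | world d mm [  2.7  -1.2 -29.1] downtilt [-0.005  0.003 -1.   ]
```

```bash
python3 -m handwheel '20 -1.5 2.8 0 -.005 -.004 0;20 0 0 0 0 0 0;0 0 0 0 0 0 0;0 0 0 0 0 0 0'; python3 -c "
from h import *
need(.5841,-.0365,.034,.069+np.pi/2)
c=cam('scene')
cv2.imwrite('pics/s13.png',cv2.resize(c['color'][220:330,290:420],None,fx=5,fy=5,interpolation=cv2.INTER_CUBIC))
"
```

```text
clock: 53.9
position: [0.5876, -0.038, 0.0443]
ee_rot: [-0.024, 0.704, 0.023, 0.709]
ft_force: [0.1, 0.3, 1.2]
grip_width: -0.001
pos [ 0.5876 -0.038   0.0443] jawdeg 93.9 q [-0.17  0.42  0.19  1.77 -0.09  0.95  1.7 ] F [0.1 0.3 1.2] grip -0.001 t 53.9
SHIFT tool mm [10.2  1.8 -3.5] TURN [-0.002  0.008  0.001] | alt [ 3.14  0.   -0.01] | world d mm [ -3.5   1.5 -10.3] downtilt [ 0.008 -0.001 -1.   ]
```

View pics/s13.png

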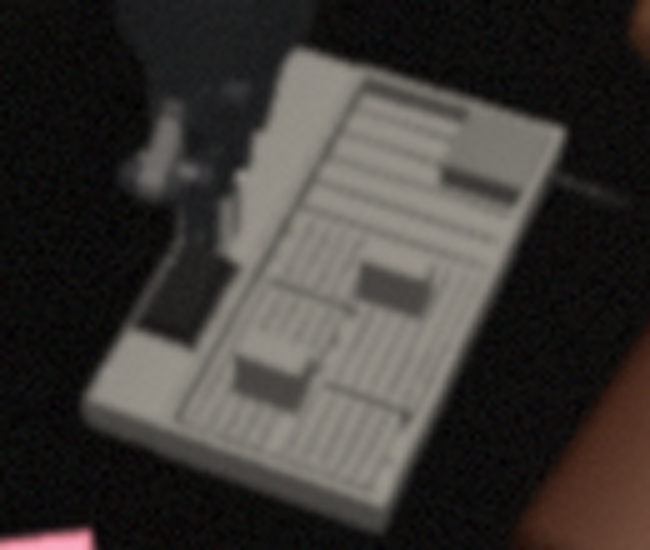

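```bash
python3 -m handwheel '5 1.8 -3.2 0 .006 0 0;0 0 0 0 0 0 0'; python3 -m handwheel '4 0 0 0 0 0 0;0 0 0 0 0 0 0'; python3 -m handwheel '2 0 0 0 0 0 0;0 0 0 0 0 0 0'; python3 -c "
from h import *
need(.5841,-.0365,.034,.069+np.pi/2)"
```

```text
clock: 54.15
position: [0.5835, -0.0368, 0.0383]
ee_rot: [-0.024, 0.706, 0.023, 0.707]
ft_force: [-0.4, 0.3, 0.4]
grip_width: -0.002
clock: 54.35
position: [0.5835, -0.0372, 0.0337]
ee_rot: [-0.024, 0.707, 0.023, 0.707]
ft_force: [-0.7, 0.0, -0.5]
grip_width: -0.002
clock: 54.55
position: [0.5838, -0.037, 0.032]
ee_rot: [-0.024, 0.706, 0.023, 0.707]
ft_force: [0.0, 0.6, -0.1]
grip_width: -0.004
pos [ 0.5838 -0.037   0.032 ] jawdeg 93.9 q [-0.17  0.44  0.18  1.78 -0.1   0.93  1.7 ] F [ 0.   0.6 -0.1] grip -0.004 t 54.5
SHIFT tool mm [-2.   0.5  0.3] TURN [-0.002  0.001  0.001] | alt [ 3.14  0.   -0.  ] | world d mm [0.3 0.5 2. ] downtilt [ 0.001 -0.001 -1.   ]
```

```bash
python3 -m handwheel '2 0 0 0 0 0 0;0 0 0 0 0 0 0'; python3 -m handwheel '1 0 0 0 0 0 0;0 0 0 0 0 0 0'; python3 -m handwheel '1 0 0 0 0 0 0;0 0 0 0 0 0 0'; python3 -m handwheel '1 0 0 0 0 0 0;0 0 0 0 0 0 0'
```

```text
clock: 54.75
position: [0.5839, -0.0372, 0.0299]
ee_rot: [-0.024, 0.706, 0.023, 0.707]
ft_force: [1.5, 0.6, 0.9]
grip_width: -0.005
clock: 54.95
position: [0.5839, -0.0371, 0.0291]
ee_rot: [-0.024, 0.706, 0.023, 0.707]
ft_force: [0.6, 0.9, 1.6]
grip_width: -0.001
clock: 55.15
position: [0.5838, -0.0367, 0.0282]
ee_rot: [-0.024, 0.706, 0.024, 0.707]
ft_force: [-0.3, 2.4, 4.4]
grip_width: -0.002
clock: 55.35
position: [0.5838, -0.0362, 0.0273]
ee_rot: [-0.024, 0.706, 0.024, 0.707]
ft_force: [-1.5, 4.4, 5.3]
grip_width: -0.005
```

```bash
python3 -m handwheel '1 0 0 0 0 0 0;0 0 0 0 0 0 0'; python3 -m handwheel '1 0 0 0 0 0 0;0 0 0 0 0 0 0'; python3 -m handwheel '1 0 0 0 0 0 0;0 0 0 0 0 0 0'
```

```text
clock: 55.55
position: [0.584, -0.0362, 0.027]
ee_rot: [-0.024, 0.706, 0.024, 0.707]
ft_force: [-4.7, 4.7, 12.1]
grip_width: -0.0
clock: 55.75
position: [0.5841, -0.0362, 0.0267]
ee_rot: [-0.024, 0.706, 0.024, 0.707]
ft_force: [-8.5, 4.8, 20.6]
grip_width: -0.003
clock: 55.95
position: [0.5841, -0.0362, 0.0265]
ee_rot: [-0.024, 0.706, 0.024, 0.707]
ft_force: [-12.5, 5.1, 29.5]
grip_width: 0.0
```

```bash
python3 -c "
from h import *
c=cam('scene')
cv2.imwrite('pics/s14.png',cv2.resize(c['color'][220:330,290:420],None,fx=5,fy=5,interpolation=cv2.INTER_CUBIC))
"
```

```text
(no output)
```

View pics/s14.png

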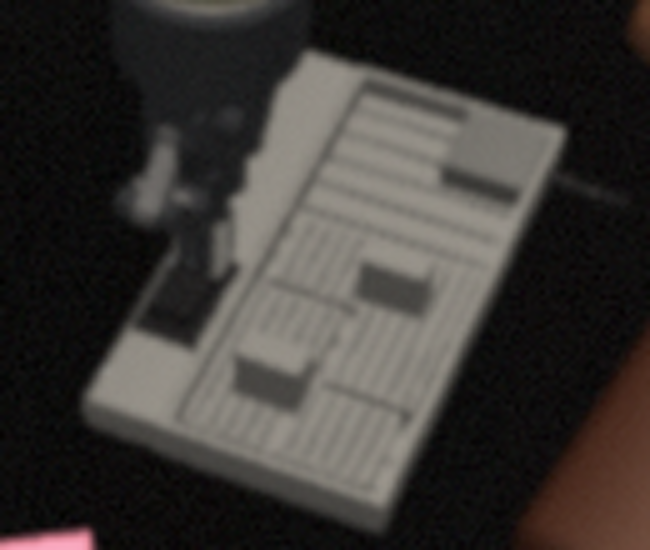

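```bash
python3 -m handwheel '-8 0 0 0 0 0 0;-30 0 0 0 0 0 0;-40 0 0 0 0 0 0;-30 0 0 0 0 0 0;-20 30 -30 0 0 0 0;0 40 0 0 0 0 0;0 40 0 0 0 0 0;0 0 0 0 0 0 0'; python3 -c "
from h import *
c=cam('scene')
cv2.imwrite('pics/s15.png',cv2.resize(c['color'][220:330,290:420],None,fx=5,fy=5,interpolation=cv2.INTER_CUBIC))
W=world(c)
tr=np.array([.6449,-.0025]); r=R.from_euler('z',.0691).as_matrix()[:2,:2]
q=(W[...,:2]-tr)@r
m=(abs(q[...,0]+.064)<.009)&(W[...,2]<.05)
for y in np.arange(-.078,-.01,.004):
    k=m&(abs(q[...,1]-y)<.002); z=W[...,2][k]; g=c['color'][k].mean() if k.any() else 0
    print(round(y,3),k.sum(),(np.median(z)*1000).round(1) if len(z) else None,round(g))
fit(.637,-.0791,.006,.069,names=('scene',),new=False)
fit(.6599,-.0124,.006,.069+np.pi,names=('scene',),new=False)
"
```

```text
clock: 56.8
position: [0.5454, 0.0768, 0.1518]
ee_rot: [-0.026, 0.706, 0.027, 0.707]
ft_force: [-0.1, 0.5, -0.3]
grip_width: 0.0
-0.078 12 18.0 141
-0.074 14 17.7 137
-0.07 16 20.0 91
-0.066 38 27.6 34
-0.062 19 29.1 32
-0.058 12 31.8 34
-0.054 14 31.4 33
-0.05 10 29.5 32
-0.046 11 29.8 32
-0.042 9 28.3 33
-0.038 12 27.8 33
-0.034 13 26.7 33
-0.03 11 27.3 35
-0.026 8 25.0 52
-0.022 3 23.7 72
-0.018 6 18.6 100
-0.014 15 18.1 131
fit [ 0.6372 -0.0794  0.08  ] cost 87.615 each [ 0.6371 -0.0793  0.0744]
fit [ 0.6598 -0.0117  3.2138] cost 87.893 each [ 0.6598 -0.0117  3.2138]
```

View pics/s15.png

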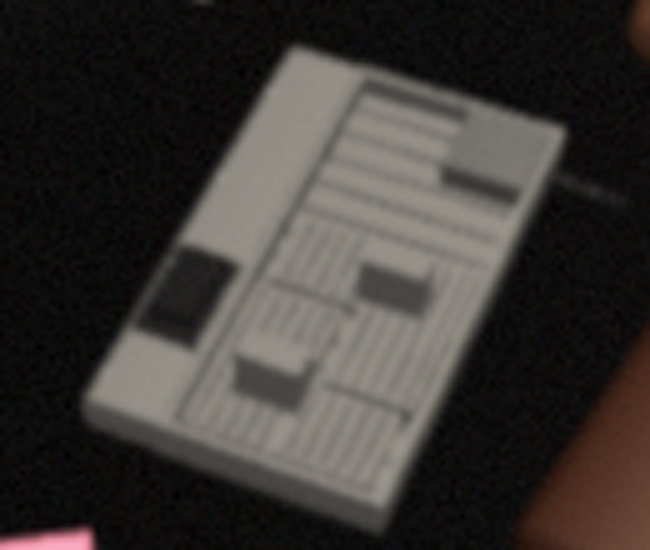

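```bash
python3 -c "
from h import *
from workcell import hand_in
c=cam('scene');t=cam('top')
fit(.5365,.3766,.004,-.046,names=('scene','top'),new=False)
cv2.imwrite('pics/fin.png',np.hstack([cv2.resize(c['color'],(400,300)),cv2.resize(t['color'],(400,300))]))
"
```

```text
fit [ 0.5356  0.3757 -0.0395] cost 66.167 each [ 0.5356  0.3757 -0.0395] [ 0.5366  0.3762 -0.0451]
```

View pics/fin.png

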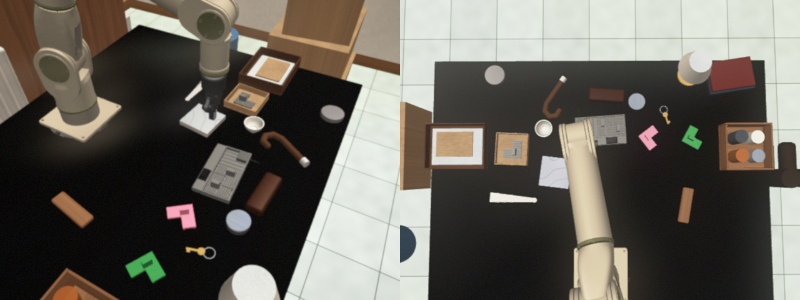

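The last picture shows two plates interlocked in the tray, the third flat in the box, everything else where it was, and the gripper clear of everything.

```bash
python3 -c "
from workcell import hand_in
print(hand_in())"
```

```text
the job is handed in; nothing more can be done
None
```

The job is handed in, at about 57 s on the clock. Three grey plates were on the console. Two were sound and now lie interlocked in the tray well. The third was warped and is in the box. The rocker is switched on.

**Rocking tests, on the slab:**
- **Plates 1 and 2:** both ends stood firm. They stopped at the plate's top height while the force rose to 14 to 19 N.
- **Plate 3:** the end of its x leg sank about 3.3 mm under 1 to 2 N before it went firm. I did not press its other end.

**Last checks:**
- **Tray:** both plates met the well floor at the expected height, and the camera fits put them within about 2 mm of where I meant them to go.
- **Box:** the camera fit puts plate 3 inside the box at floor height. I released it about where the floor should be, without feeling a clear contact.
- **Rocker:** its top slope changed from about +0.18 to -0.2 rad and I felt it reach its stop, so it reads fully on.

**What did not go cleanly:**
- While I moved between the ends of plate 1, the plate shifted and turned on the slab, most likely because the fingers caught its lug. I found its new position and repeated that press before accepting the result.
- Plate 3 had moved a few centimetres before I picked it up, so I found it again first.
- The rocker press ended at about 30 N against its stop, well above the 2 to 5 N asked for but under the 40 N limit.

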